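Load the indexing boring station with the isolator off

ROBOT

A 7-joint arm with a two-finger parallel gripper is mounted at the origin on the work surface. World frame = base frame: x ahead of the robot, y to its left, z up, the work surface at z = 0. Lengths are in m, angles in rad, forces in N, time in s.
With the tool pointing down it reaches from about 0.4 to 0.9 m from the base axis. Payload 5.5 kg.
Tool frame: the origin (TCP) lies at the very end of the fingers, on their centre line; the grasp point (between the pads) lies 19 mm behind it; z points along the fingers, y is the direction in which the jaws open and shut (so a half turn about z gives the same grasp; the last joint's range is limited). The gripper opens to 92 mm and grips with 3 to 60 N. Pads are 19 mm wide; open, the fingers measure 130 mm over their backs; the gripper's body (75 mm by 190 mm) begins 47 mm behind the grasp point.
Start: joints at [1.461, 0.501, -0.427, 1.55, 0.221, 1.138, -0.21], TCP at [0.237, -0.605, 0.227] pointing down, gripper open.
Joint ranges: [-2.88, 2.88], [-0.31, 2.03], [-1.54, 1.56], [0.2, 2.42], [-1.41, 4.55], [0.19, 2.02], [-2.57, 2.57]. Speed limits (rad/s): [2.57, 2.57, 3.14, 3.14, 3.14, 3.14, 3.14].

INTERFACE

Orientations are given as a rotation vector (axis times angle).
In Python, from workcell import manip gives the robot as it stands.
- The arm moves only by the tool step_arm, never from a script. Its argument "targets" is a list of rows, each an object of numbers: "tx", "ty", "tz": the shift along the tool's x, y, z in mm; "rx", "ry", "rz": the turn, a rotation vector about the tool's x, y, z in degrees. A call has 1 to 10 rows; each row is the pose to reach, as a shift and turn from the pose commanded when the call began, along the tool's axes at that moment; what a row does not reach only later rows make up. A row lasts 1/10 s, in which the tool goes at most 50 mm and 8.59 degrees, less where a joint would pass 70% of its speed; a pose out of reach is approached as far as the arm can. A call with a gripper value outside its range is refused whole. "hand" is the closure in counts, from 0 (fully open) to 255 (shut), set as the call begins (left out, the last holds). The fingers move at their own pace and stop on an object; the grip force is fixed at half the most. Time passes only in rows, so rows that repeat a pose let the fingers close. It gives the time, the measured TCP pose, the force and the opening at its end, in the units of the state.
- manip.get_state(): the state, without advancing time (a new reading comes with each control period).
- manip.camera(name): name is "scene" or "top" or "wrist"; returns the picture (384x512x3 uint8, blue, green, red); there is no depth.
- manip.camera_model(name): a dict with "fx", "fy", "cx", "cy" (pixels), "rvec" (rotation vector, rad) and "tvec" (3), from world to camera coordinates, as OpenCV has them; the wrist camera has in their place "T_tool_cam" (4x4, takes a point from camera to tool coordinates, whose origin is the TCP and whose axes are the flange's). Camera axes: x right, y down, z forward; pixel columns grow to the right and rows downward; lengths in m; the calibration is good to about 2 mm. A picture is of the moment at which its call begins: read the wrist's pose just before it. camera_model takes no time and is no camera call.
- manip.sign_off(): hands the job in, once; it reports no verdict.
The state is a dict: "time_s": time; "joints": joint angles; "joint_vel": joint speeds; "joint_torque": joint torques, N m; "eef_pos": TCP position; "orientation": TCP orientation; "ft_force": force on the tool from outside, world axes, zero at the start; "wrist_torque": the same for the moment, N m; "grip_width": finger opening in m.
Only numpy, scipy, OpenCV 4.12 (cv2) and the standard library are available. Lean on these libraries where they do the work, as an engineer would, in place of code of your own. Each camera call takes 0.05 s, during which the arm holds its last target.

TASK

Flip the boring station's isolator toggle off until it clicks over (away from the white lens), move the offcut from the front nest into the scrap tray, then lay every slotted wooden blank flat in a nest of its own, loading each at the open front and indexing the table by its pegs so that in the end all the blanks are back under the wire guard and an empty nest clicks home at the front. Only then flip the isolator back on (towards the white lens). Never turn the table while the isolator is on, and leave the other things on the bench where they are.

Things in the scene. Friction and masses are not known exactly. Their poses are not given: they have to be found in the camera images.
- indexer: Green bench boring station, fixed. Origin on the round table's vertical axis at bench height; -x points to its open front, facing the robot; the lying boring motor stands at +x. Base plate 300 wide (y), from x -150 to 250, 12 thick. Wire guard of 8-thick bars, top 116 above the bench, covers x -12 to 145, y -146 to 146: only the front nest is open from above.
- turntable (a joint): Angle (rad) of the round aluminium indexing table (radius 142, top face 57 above the bench) about the indexer's origin, positive counter-clockwise from above. Turns endlessly either way; a detent every quarter turn (0, +-1.571, ..) draws it in: about 3 N at a peg carries it over the hump half-way between two. Starts in a detent.
- load_point (a point): Fixed point of the indexer: 85 in front of the table's axis, at the table's top face (57 above the bench); the nest that is in front lies here. Axes as indexer.
- scrap_tray: Open square steel scrap tray 115x115x35, wall and floor 4, fixed to the bench; origin at the centre of its underside.
- isolator: Grey switch box 110 (x) by 80 (y) by 55 high with the isolator's toggle on top, fixed to the bench; origin at the centre of its underside. A small round white lamp lens is set in its top near the -x end, the ON end.
- toggle (a joint): Angle (rad) of the isolator's steel toggle lever about the box's y axis, pivot at the centre of its top (55 above the bench). 0: ON, leaning 0.42 from upright towards the white lens (box -x). 0.84: OFF, leaning 0.42 the other way (box +x). Snaps over its centre (0.42) and stays at either end; about 3 to 4 N at the tip flips it.
- toggle_tip (a point): Centre of the 17-diameter ball at the tip of the toggle lever (rod 11 thick, 60 from pivot to ball centre; ball about 110 above the bench).
- offcut_center (a point): Centre of the wooden offcut left in the front nest: a plain block 46 long (its x) by 30 wide (y) by 34 high (z), 35 g, without slot; shorter than the blanks.
- nest0 (a point): Centre of the floor of one of the table's four equal nests, 85 from the table's axis, at the top face. A nest is a shallow open frame, 82 long along the radius by 48 wide inside, its steel walls 4 thick and 8 high. This one is in front at the start.
- nest1 (a point): Centre of the floor of one of the table's four equal nests, 85 from the table's axis, at the top face. A nest is a shallow open frame, 82 long along the radius by 48 wide inside, its steel walls 4 thick and 8 high. It comes to the front one quarter turn clockwise from the start.
- nest2 (a point): Centre of the floor of one of the table's four equal nests, 85 from the table's axis, at the top face. A nest is a shallow open frame, 82 long along the radius by 48 wide inside, its steel walls 4 thick and 8 high. It comes to the front two quarter turns from the start.
- nest3 (a point): Centre of the floor of one of the table's four equal nests, 85 from the table's axis, at the top face. A nest is a shallow open frame, 82 long along the radius by 48 wide inside, its steel walls 4 thick and 8 high. It comes to the front one quarter turn counter-clockwise from the start.
- peg0 (a point): One of four equal upright steel turning pegs near the table's rim, one midway between each two nests (the others stand at quarter turns from this one). The point is on the peg's axis, 30 above the table's top face. Peg 14 thick (black cap 18), top 95 above the bench, axis 122 from the table's axis, 45 degrees clockwise of nest0 from above.
- blank0_center (a point): Centre of a wooden blank (one of two or three, identical): 70 long (its x) by 36 wide (y) by 40 high (z), 70 g or so, with an open 12-wide slot running 35 in from its +x end, through its whole height. Lies flat on the bench, to the left. Fits a nest lengthwise either way round, 6 free on every side. None if this blank is absent.
- blank1_center (a point): Centre of a wooden blank (one of two or three, identical): 70 long (its x) by 36 wide (y) by 40 high (z), 70 g or so, with an open 12-wide slot running 35 in from its +x end, through its whole height. Lies flat on the bench, to the left. Fits a nest lengthwise either way round, 6 free on every side. None if this blank is absent.
- blank2_center (a point): Centre of a wooden blank (one of two or three, identical): 70 long (its x) by 36 wide (y) by 40 high (z), 70 g or so, with an open 12-wide slot running 35 in from its +x end, through its whole height. Lies flat on the bench, to the left. Fits a nest lengthwise either way round, 6 free on every side. None if this blank is absent.
- jar: Bystander: small amber glass jar with a steel screw lid, 60 diameter, 70 tall; may stand among the blanks. To be left alone.
- sanding_block: Bystander: cork sanding block 110x65x30. To be left alone.
- screwdriver: Bystander: screwdriver with red handle, lying. To be left alone.
- ear_defenders: Bystander: yellow ear defenders with a black band, standing on the cups' rims. To be left alone.
Things that resemble listed ones, but are neither listed nor needed, are in the scene too. Leave any black or turquoise look-alike of the part that bears offcut_center alone.

How it is judged:
On the way, in this order (a step that is already met when the one before it is completed fails the run):
1. the isolator is switched off (value of joint toggle above 0.76 rad), for 0.3 s.
2. with the isolator still off, the offcut is in the scrap tray, every blank sits flat in a nest under the guard, and the table rests in a detent with an empty nest in front (value of joint toggle above 0.76 rad and x of offcut_center in the frame of scrap_tray between -0.055 and 0.055 m and y of offcut_center in the frame of scrap_tray between -0.055 and 0.055 m and height (world z) of offcut_center below 0.045 m and horizontal distance between any of nest0, nest1, nest2, nest3 and load_point below 0.012 m and angle between each of blank0_center, blank1_center, blank2_center's own z axis and vertical below 0.08 rad and ((horizontal distance between blank0_center and nest0 below 0.013 m and z of blank0_center in the frame of nest0 below 0.0235 m) or (horizontal distance between blank0_center and nest1 below 0.013 m and z of blank0_center in the frame of nest1 below 0.0235 m) or (horizontal distance between blank0_center and nest2 below 0.013 m and z of blank0_center in the frame of nest2 below 0.0235 m) or (horizontal distance between blank0_center and nest3 below 0.013 m and z of blank0_center in the frame of nest3 below 0.0235 m)) and horizontal distance between each of blank0_center, blank1_center, blank2_center and load_point above 0.09 m and ((horizontal distance between blank1_center and nest0 below 0.013 m and z of blank1_center in the frame of nest0 below 0.0235 m) or (horizontal distance between blank1_center and nest1 below 0.013 m and z of blank1_center in the frame of nest1 below 0.0235 m) or (horizontal distance between blank1_center and nest2 below 0.013 m and z of blank1_center in the frame of nest2 below 0.0235 m) or (horizontal distance between blank1_center and nest3 below 0.013 m and z of blank1_center in the frame of nest3 below 0.0235 m)) and ((horizontal distance between blank2_center and nest0 below 0.013 m and z of blank2_center in the frame of nest0 below 0.0235 m) or (horizontal distance between blank2_center and nest1 below 0.013 m and z of blank2_center in the frame of nest1 below 0.0235 m) or (horizontal distance between blank2_center and nest2 below 0.013 m and z of blank2_center in the frame of nest2 below 0.0235 m) or (horizontal distance between blank2_center and nest3 below 0.013 m and z of blank2_center in the frame of nest3 below 0.0235 m)) and velocity of joint turntable between -0.05 and 0.05 rad/s), for 0.3 s.
3. the isolator is switched on again (value of joint toggle below 0.08 rad), for 0.2 s.
At the end, for the whole second after the job is handed in: Toggle at its ON end (under 0.08 rad), offcut in the scrap tray, every blank present flat (0.08 rad) on the floor of a nest within 13 mm of its centre and at least 90 mm from the loading point (under the guard), a nest within 12 mm of the loading point, all at rest (value of joint toggle below 0.08 rad and x of offcut_center in the frame of scrap_tray between -0.055 and 0.055 m and y of offcut_center in the frame of scrap_tray between -0.055 and 0.055 m and height (world z) of offcut_center below 0.045 m and horizontal distance between any of nest0, nest1, nest2, nest3 and load_point below 0.012 m and angle between each of blank0_center, blank1_center, blank2_center's own z axis and vertical below 0.08 rad and ((horizontal distance between blank0_center and nest0 below 0.013 m and z of blank0_center in the frame of nest0 below 0.0235 m) or (horizontal distance between blank0_center and nest1 below 0.013 m and z of blank0_center in the frame of nest1 below 0.0235 m) or (horizontal distance between blank0_center and nest2 below 0.013 m and z of blank0_center in the frame of nest2 below 0.0235 m) or (horizontal distance between blank0_center and nest3 below 0.013 m and z of blank0_center in the frame of nest3 below 0.0235 m)) and horizontal distance between each of blank0_center, blank1_center, blank2_center and load_point above 0.09 m and ((horizontal distance between blank1_center and nest0 below 0.013 m and z of blank1_center in the frame of nest0 below 0.0235 m) or (horizontal distance between blank1_center and nest1 below 0.013 m and z of blank1_center in the frame of nest1 below 0.0235 m) or (horizontal distance between blank1_center and nest2 below 0.013 m and z of blank1_center in the frame of nest2 below 0.0235 m) or (horizontal distance between blank1_center and nest3 below 0.013 m and z of blank1_center in the frame of nest3 below 0.0235 m)) and ((horizontal distance between blank2_center and nest0 below 0.013 m and z of blank2_center in the frame of nest0 below 0.0235 m) or (horizontal distance between blank2_center and nest1 below 0.013 m and z of blank2_center in the frame of nest1 below 0.0235 m) or (horizontal distance between blank2_center and nest2 below 0.013 m and z of blank2_center in the frame of nest2 below 0.0235 m) or (horizontal distance between blank2_center and nest3 below 0.013 m and z of blank2_center in the frame of nest3 below 0.0235 m)) and velocity of joint turntable between -0.05 and 0.05 rad/s); the robot touches nothing.
It fails at once if the table is turned out of its detent (over about 20 degrees) while the isolator is on (value of joint toggle below 0.3 rad and horizontal distance between each of nest0, nest1, nest2, nest3 and load_point above 0.03 m).
It fails at once if a bystander is shifted by more than 40 mm (distance of any of jar, sanding_block, screwdriver, ear_defenders from where it was at the start of the episode above 0.04 m).
Of blank0, blank1, blank2 only 2 to 3 are there at a start; the rules pass over those that are not, and their reading is None.
At some moment in a run one of offcut, blank0, blank1, blank2 may be knocked a few centimetres aside while the robot is not near it.
Once in a run the grip may slacken for a moment while it holds something.
It also fails if it takes over 210 s, if anything falls off the work surface, if the arm or the gripper's body presses on something with over 40 N, if the wrist force passes 120 N, or if a joint passes its speed limit or range.

## Working session

There is one attempt and no reset: what is moved stays moved. The work goes in short steps, Python scripts to look and compute and a tool call to move; the robot and the scene stay as the last step left them, time stands still between calls to the robot, and variables do not carry over. Pictures are saved under pics/ and viewed, and the job is handed in when it is done.

Besides the shell and the picture viewer there is one more tool, called after "Call:" in YAML: its name, and indented under it one key for each argument. step_arm: Moves the arm, as the interface text tells. Its arguments: {"type":"object","properties":{"targets":{"type":"array","items":{"type":"object","properties":{"tx":{"type":"number"},"ty":{"type":"number"},"tz":{"type":"number"},"rx":{"type":"number"},"ry":{"type":"number"},"rz":{"type":"number"}}}},"hand":{"type":"number"}},"required":["targets"]}

```bash
mkdir -p pics; ls
python3 - <<'E'
from workcell import manip
import cv2,numpy as np
np.set_printoptions(precision=4,suppress=True)
print(manip.get_state())
for n in("scene","top","wrist"):
    print(n,manip.camera_model(n)); cv2.imwrite(f"pics/{n}0.png",manip.camera(n))
E
```

```text
pics
{'time_s': 0.0, 'joints': array([ 1.4612,  0.5019, -0.4268,  1.5515,  0.2208,  1.1383, -0.2103]), 'joint_vel': array([ 0.0006,  0.0003,  0.    ,  0.0009,  0.0013, -0.0016, -0.0005]), 'joint_torque': array([ -0.0001, -56.6593,  -5.8165, -27.9109,  -0.0686,   0.0309,
         0.0002]), 'eef_pos': array([ 0.2365, -0.6047,  0.2257]), 'orientation': array([-3.0853, -0.5819,  0.0004]), 'ft_force': array([-0.8911,  0.0042, -0.3653]), 'wrist_torque': array([ 0.0188, -0.0071, -0.0738]), 'grip_width': 0.09191737694673639}
scene {'fx': 465.11876596507176, 'fy': 465.11876596507176, 'cx': 254.87854734099898, 'cy': 187.65233176386852, 'rvec': array([ 1.8595,  1.9046, -0.5913]), 'tvec': array([-0.0275, -0.3675,  1.8319])}
top {'fx': 469.46472120377723, 'fy': 469.46472120377723, 'cx': 256.08311715445103, 'cy': 194.13218742822482, 'rvec': array([ 2.1299, -2.1533,  0.1752]), 'tvec': array([0.0555, 0.5185, 1.5477])}
wrist {'fx': 276.1368502613741, 'fy': 276.1368502613741, 'cx': 252.52769461868414, 'cy': 193.22690866455437, 'T_tool_cam': array([[ 0.0005, -0.9624, -0.2717,  0.0731],
       [ 1.    ,  0.0005,  0.0003, -0.0003],
       [-0.0001, -0.2717,  0.9624, -0.1586],
       [ 0.    ,  0.    ,  0.    ,  1.    ]])}
```

View pics/scene0.png

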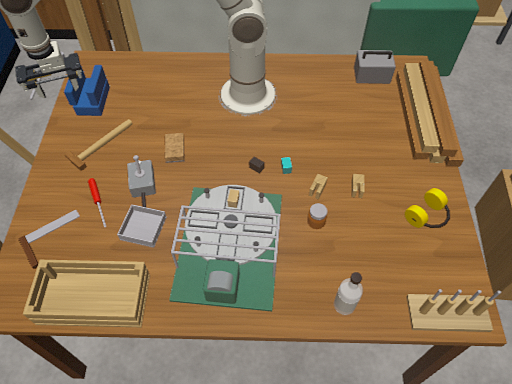

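View pics/top0.png

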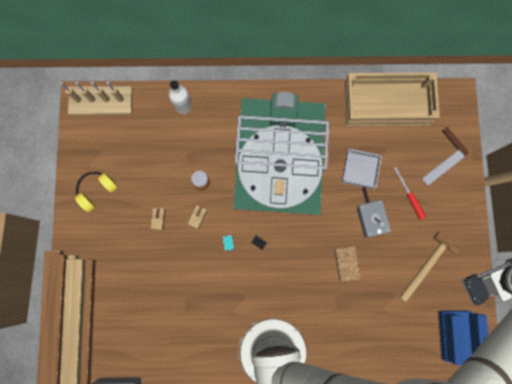

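View pics/wrist0.png

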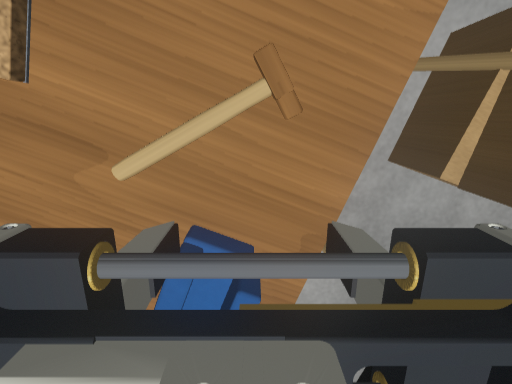

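```bash
cat > h.py <<'E'
from workcell import manip
import cv2,numpy as np
from scipy.spatial.transform import Rotation as R
np.set_printoptions(precision=4,suppress=True)
def ray(n,px,st=None):
    m=manip.camera_model(n)
    d=np.array([(px[0]-m["cx"])/m["fx"],(px[1]-m["cy"])/m["fy"],1.])
    if n=="wrist":
        T=m["T_tool_cam"]; Rt=R.from_rotvec(st["orientation"]).as_matrix()
        return st["eef_pos"]+Rt@T[:3,3], Rt@T[:3,:3]@d
    Rm=R.from_rotvec(m["rvec"]).as_matrix(); return -Rm.T@m["tvec"], Rm.T@d
def pl(n,px,z,st=None):
    o,d=ray(n,px,st); return o+d*(z-o[2])/d[2]
def proj(n,P,st=None):
    m=manip.camera_model(n); P=np.asarray(P,float)
    if n=="wrist":
        T=m["T_tool_cam"]; Rt=R.from_rotvec(st["orientation"]).as_matrix()
        c=T[:3,:3].T@(Rt.T@(P-st["eef_pos"])-T[:3,3])
    else: c=R.from_rotvec(m["rvec"]).as_matrix()@P+m["tvec"]
    return np.array([m["fx"]*c[0]/c[2]+m["cx"],m["fy"]*c[1]/c[2]+m["cy"]])
def crop(img,x0,y0,x1,y1,s,f):
    cv2.imwrite(f,cv2.resize(img[y0:y1,x0:x1],None,fx=s,fy=s,interpolation=cv2.INTER_CUBIC))
def look(tag):
    st=manip.get_state(); im=manip.camera("wrist"); cv2.imwrite(f"pics/{tag}.png",im)
    np.savez(f"pics/{tag}.npz",eef_pos=st["eef_pos"],orientation=st["orientation"])
    print(st["time_s"],st["eef_pos"],st["orientation"],st["grip_width"])
    return st,im
def loadst(tag):
    return dict(np.load(f"pics/{tag}.npz"))
def delta(target,yaw_deg=None):
    """shift in tool axes (mm) from current pose to world target TCP; yaw = direction of tool x in world"""
    st=manip.get_state(); Rt=R.from_rotvec(st["orientation"])
    d=Rt.inv().apply(np.asarray(target)-st["eef_pos"])*1000
    out=[d]
    if yaw_deg is not None:
        y=np.radians(yaw_deg)
        # tool down: z=-z, x=(cos,sin,0), y = z cross x
        x=np.array([np.cos(y),np.sin(y),0]);z=np.array([0,0,-1.]);M=np.c_[x,np.cross(z,x),z]
        out.append(np.degrees((Rt.inv()*R.from_matrix(M)).as_rotvec()))
    return out
E
python3 - <<'E'
from h import *
t=cv2.imread("pics/top0.png");s=cv2.imread("pics/scene0.png")
crop(t,130,90,330,260,4,"pics/top0a.png")
crop(t,320,130,480,250,5,"pics/top0b.png")
crop(s,110,130,300,310,4,"pics/scene0a.png")
m=manip.get_state();Rt=R.from_rotvec(m["orientation"]).as_matrix();print(Rt)
E
```

```text
[[ 0.9313  0.3643 -0.0005]
 [ 0.3643 -0.9313  0.0014]
 [ 0.0001 -0.0015 -1.    ]]
```

View pics/top0a.png

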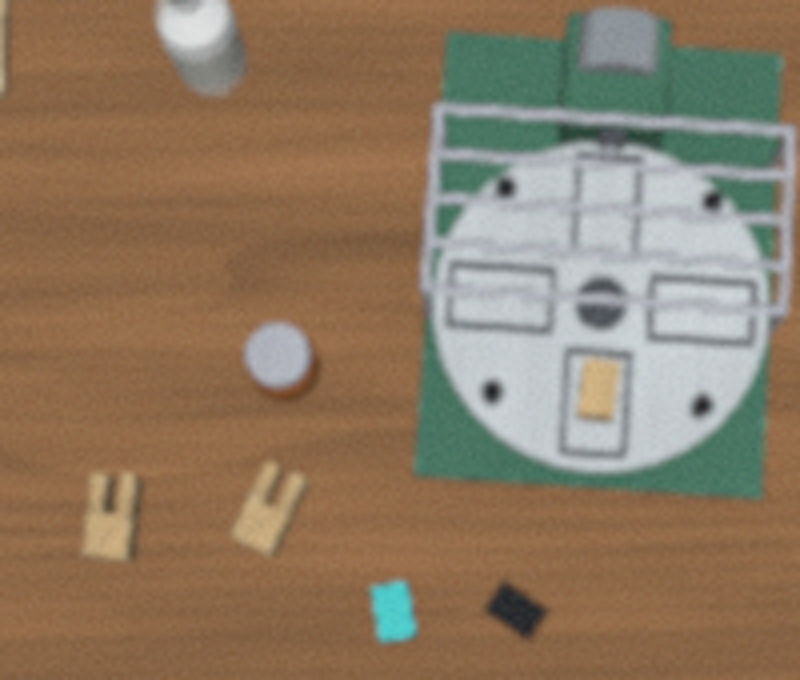

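View pics/top0b.png

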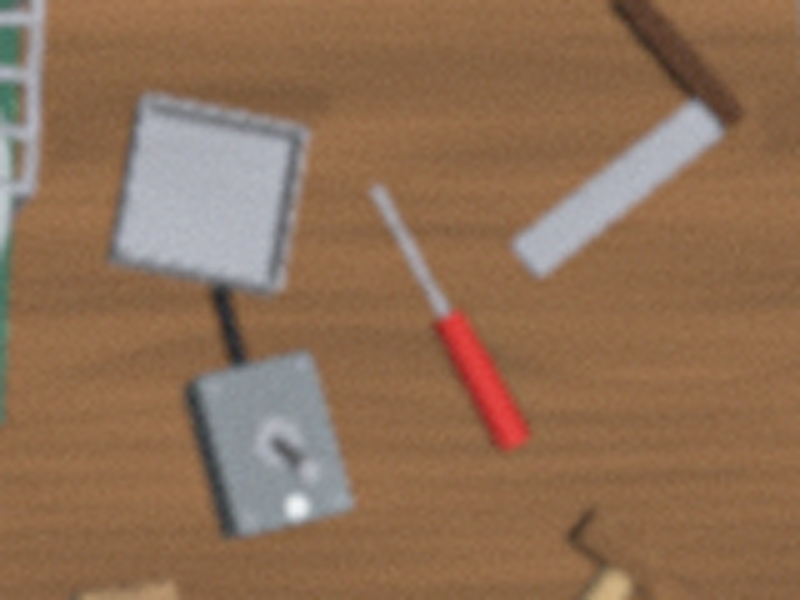

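View pics/scene0a.png

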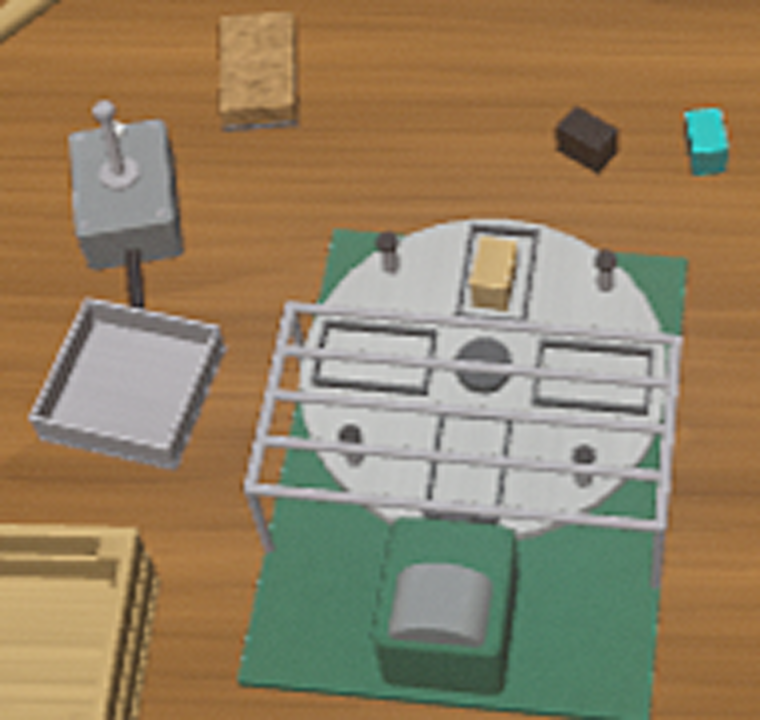

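Run:
```python
from h import *
T=lambda x,y,z:pl("top",(130+x/4,90+y/4),z)
B=lambda x,y,z:pl("top",(320+x/5,130+y/5),z)
hub=T(601,303,.057);print("hub",hub)
fn=T(597,402,.057);print("front nest",fn,np.linalg.norm(fn-hub), np.degrees(np.arctan2(*(fn-hub)[1::-1])))
for p in((492,392),(702,405),(506,188),(712,202)):
    q=T(*p,.095);d=q-hub;print("peg",q,np.linalg.norm(d[:2]),np.degrees(np.arctan2(d[1],d[0])))
for n,p in(("offcut",(598,388)),): print(n,T(*p,.091))
g=[T(*p,.012) for p in((448,35),(780,58),(762,497),(414,475))];print("base corners",g)
x=(g[0]+g[1]-g[2]-g[3])/2;y=(g[0]+g[3]-g[1]-g[2])/2;print(np.linalg.norm(x),np.linalg.norm(y),np.degrees(np.arctan2(x[1],x[0])),np.degrees(np.arctan2(y[1],y[0]))-90)
print("tip",B(309,468,.110),"piv",B(280,443,.058),"lens",B(298,507,.055))
c=[B(*p,.055) for p in((192,382),(310,352),(352,505),(235,535))];print("box",c,np.mean(c,0))
v=(c[0]+c[1]-c[2]-c[3])/2;print(np.linalg.norm(v),np.degrees(np.arctan2(v[1],v[0])))
c=[B(*p,.035) for p in((145,95),(308,130),(280,292),(112,262))];print("tray",c,np.mean(c,0))
# blanks top face corners
c=[T(*p,.04) for p in((90,474),(140,476),(132,560),(82,555))];print("blA",np.array(c),np.mean(c,0))
v=(c[0]+c[1]-c[2]-c[3])/2;print(np.linalg.norm(v),np.degrees(np.arctan2(v[1],v[0])))
c=[T(*p,.04) for p in((265,460),(307,478),(272,555),(232,535))];print("blB",np.array(c),np.mean(c,0))
v=(c[0]+c[1]-c[2]-c[3])/2;print(np.linalg.norm(v),np.degrees(np.arctan2(v[1],v[0])))
print("jar",T(278,353,.07),"saw/driver")
# triangulate tip
def tri(a,b):
    (o1,d1),(o2,d2)=a,b;d1=d1/np.linalg.norm(d1);d2=d2/np.linalg.norm(d2)
    A=np.c_[d1,-d2];s=np.linalg.lstsq(A,o2-o1,rcond=None)[0];return o1+s[0]*d1,o2+s[1]*d2
print("tip tri",tri(ray("top",(320+309/5,130+468/5)),ray("scene",(110+104/4,130+110/4))))
```

```text
hub [ 0.6129 -0.033   0.057 ]
front nest [ 0.5281 -0.028   0.057 ] 0.08497623286016712 176.62477178439366
peg [0.5309 0.06   0.095 ] 0.12391643469228535 131.40514338712953
peg [ 0.5183 -0.1117  0.095 ] 0.12302902265693394 -140.22595625341484
peg [0.7032 0.0465 0.095 ] 0.12034081440216053 41.35354213749375
peg [ 0.6895 -0.1248  0.095 ] 0.11955795870823813 -50.16855474151203
offcut [ 0.5341 -0.0271  0.091 ]
base corners [array([0.8682, 0.0958, 0.012 ]), array([ 0.8439, -0.1992,  0.012 ]), array([ 0.4516, -0.1702,  0.012 ]), array([0.4738, 0.1276, 0.012 ])]
0.3945043957471456 0.297326602022775 -4.410787060593644 -4.47807795726915
tip [ 0.4082 -0.3518  0.11  ] piv [ 0.4298 -0.3477  0.058 ] lens [ 0.3874 -0.3582  0.055 ]
box [array([ 0.4717, -0.2917,  0.055 ]), array([ 0.4911, -0.3718,  0.055 ]), array([ 0.3884, -0.3942,  0.055 ]), array([ 0.3694, -0.3155,  0.055 ])] [ 0.4301 -0.3433  0.055 ]
0.10514565873762582 12.696942825818784
tray [array([ 0.6744, -0.2728,  0.035 ]), array([ 0.6485, -0.3842,  0.035 ]), array([ 0.5355, -0.359 ,  0.035 ]), array([ 0.5575, -0.2453,  0.035 ])] [ 0.604  -0.3154  0.035 ]
blA [[0.474  0.399  0.04  ]
 [0.4718 0.3569 0.04  ]
 [0.4012 0.3622 0.04  ]
 [0.4058 0.4041 0.04  ]] [0.4382 0.3805 0.04  ]
0.06960873838546688 -4.287776273326297
blB [[0.4843 0.2519 0.04  ]
 [0.4686 0.2164 0.04  ]
 [0.4041 0.2454 0.04  ]
 [0.4212 0.279  0.04  ]] [0.4446 0.2482 0.04  ]
0.06968529982428442 -23.682355085215345
jar [0.5702 0.2382 0.07  ] saw/driver
tip tri (array([ 0.4083, -0.3523,  0.1083]), array([ 0.4082, -0.3504,  0.1078]))
```

```bash
python3 -c "
from h import *
print(delta((0.372,-0.358,.15),12.5))"
```

```text
[array([ 216.0892, -180.4264,   76.1958]), array([-0.0868,  0.0032,  8.8644])]
```

Call:
step_arm:
  hand: 255
  targets:
    - {"tx":216,"ty":-180,"tz":60,"rz":8.9}
    - {"tx":216,"ty":-180,"tz":60,"rz":8.9}
    - {"tx":216,"ty":-180,"tz":60,"rz":8.9}
    - {"tx":216,"ty":-180,"tz":60,"rz":8.9}
    - {"tx":216,"ty":-180,"tz":60,"rz":8.9}
    - {"tx":216,"ty":-180,"tz":60,"rz":8.9}
    - {"tx":216,"ty":-180,"tz":60,"rz":8.9}
    - {"tx":216,"ty":-180,"tz":128,"rz":8.9}
    - {"tx":216,"ty":-180,"tz":128,"rz":8.9}
    - {"tx":216,"ty":-180,"tz":128,"rz":8.9}

```text
invalid input at $.targets[0]: expected keys tx, ty, tz, rx, ry, rz
```

```bash
python3 -c "
from h import *
s,i=look('w1')
print(R.from_rotvec(s['orientation']).as_matrix()[:,0], s['ft_force'])
print('tool x to pivot', delta((0.430,-.345,.098))[0], proj('wrist',(.408,-.351,.109),s))"
```

```text
0.15 [ 0.2365 -0.6049  0.2259] [-3.0857 -0.5821  0.0003] 0.0916009646748038
[0.9313 0.3643 0.0001] [0.3252 0.3784 0.032 ]
tool x to pivot [ 274.821  -171.5188  128.3081] [  31.6322 -121.9105]
```

View pics/w1.png

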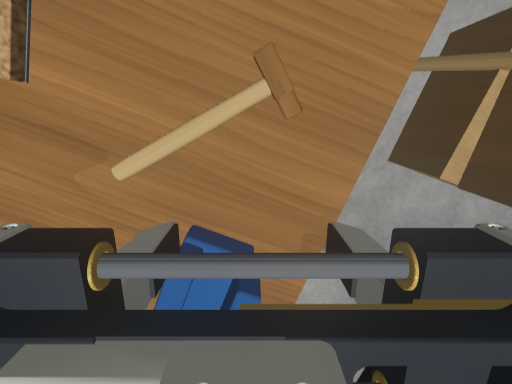

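The wrist view is unchanged from the start (hammer, blue bin), because the move was refused: every row needs all six keys.

Call:
step_arm:
  hand: 255
  targets:
    - {"tx":216,"ty":-180,"tz":60,"rx":0,"ry":0,"rz":8.9}
    - {"tx":216,"ty":-180,"tz":60,"rx":0,"ry":0,"rz":8.9}
    - {"tx":216,"ty":-180,"tz":60,"rx":0,"ry":0,"rz":8.9}
    - {"tx":216,"ty":-180,"tz":60,"rx":0,"ry":0,"rz":8.9}
    - {"tx":216,"ty":-180,"tz":60,"rx":0,"ry":0,"rz":8.9}
    - {"tx":216,"ty":-180,"tz":60,"rx":0,"ry":0,"rz":8.9}
    - {"tx":216,"ty":-180,"tz":60,"rx":0,"ry":0,"rz":8.9}
    - {"tx":216,"ty":-180,"tz":60,"rx":0,"ry":0,"rz":8.9}
    - {"tx":216,"ty":-180,"tz":60,"rx":0,"ry":0,"rz":8.9}
    - {"tx":216,"ty":-180,"tz":60,"rx":0,"ry":0,"rz":8.9}

```text
time_s: 1.2
eef_pos: [0.3716, -0.3607, 0.1669]
orientation: [3.123, 0.337, 0.0]
ft_force: [0.7, -0.9, -1.0]
grip_width: 0.0165
```

```bash
python3 -c "
from h import *
s,i=look('w2')
print(R.from_rotvec(s['orientation']).as_matrix()[:,0], s['ft_force'])
print('tool to pivot', delta((0.430,-.345,.098))[0], proj('wrist',(.408,-.351,.109),s))"
```

```text
1.2 [ 0.3716 -0.3607  0.1669] [3.1228 0.3365 0.    ] 0.016490558678743942
[ 0.977   0.2131 -0.0001] [ 0.7149 -0.905  -0.9903]
tool to pivot [60.3807 -2.7394 68.8287] [250.7084 161.8909]
```

View pics/w2.png

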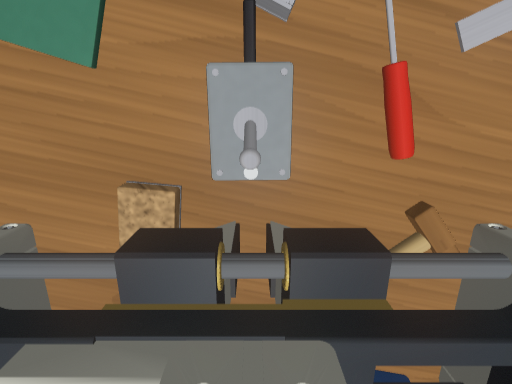

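The toggle ball is at (250,159) with the lens just below it; I predicted (251,162). So the toggle is lined up and I push next.

Call:
step_arm:
  hand: 255
  targets:
    - {"tx":0,"ty":-2,"tz":40,"rx":0,"ry":0,"rz":0}
    - {"tx":0,"ty":-2,"tz":68,"rx":0,"ry":0,"rz":0}
    - {"tx":5,"ty":-2,"tz":68,"rx":0,"ry":0,"rz":0}
    - {"tx":18,"ty":-2,"tz":68,"rx":0,"ry":0,"rz":0}
    - {"tx":28,"ty":-2,"tz":68,"rx":0,"ry":0,"rz":0}
    - {"tx":38,"ty":-2,"tz":68,"rx":0,"ry":0,"rz":0}
    - {"tx":48,"ty":-2,"tz":68,"rx":0,"ry":0,"rz":0}
    - {"tx":57,"ty":-2,"tz":68,"rx":0,"ry":0,"rz":0}
    - {"tx":57,"ty":-2,"tz":68,"rx":0,"ry":0,"rz":0}
    - {"tx":10,"ty":-2,"tz":40,"rx":0,"ry":0,"rz":0}

```text
time_s: 2.25
eef_pos: [0.3901, -0.3496, 0.122]
orientation: [-3.116, -0.355, -0.004]
ft_force: [-1.0, -0.3, 0.5]
grip_width: 0.0004
```

```bash
python3 -c "
from h import *
s,i=look('w3')
c,sn=np.cos(np.radians(12.7)),np.sin(np.radians(12.7))
print(proj('wrist',(.430+.024*c,-.345+.024*sn,.109),s))
print('to offcut',delta((.534,-.0275,.16),-4.2))"
```

```text
2.25 [ 0.3901 -0.3496  0.122 ] [-3.1158 -0.3545 -0.0036] 0.00040180478804376486
[260.7998 130.8823]
to offcut [array([ 220.8306, -287.3619,  -35.0483]), array([-0.0273,  0.2883, 16.6143])]
```

View pics/w3.png

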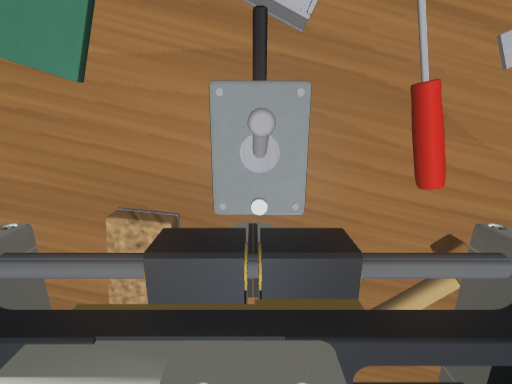

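The toggle ball is now at (262,122), on the far side from the lens at (259,207), so the isolator is OFF. Next is the offcut.

Call:
step_arm:
  hand: 0
  targets:
    - {"tx":0,"ty":0,"tz":-50,"rx":0,"ry":0,"rz":0}
    - {"tx":20,"ty":-40,"tz":-80,"rx":0,"ry":0,"rz":8}
    - {"tx":160,"ty":-287,"tz":-80,"rx":0,"ry":0,"rz":16.6}
    - {"tx":160,"ty":-287,"tz":-80,"rx":0,"ry":0,"rz":16.6}
    - {"tx":160,"ty":-287,"tz":-80,"rx":0,"ry":0,"rz":16.6}
    - {"tx":160,"ty":-287,"tz":-80,"rx":0,"ry":0,"rz":16.6}
    - {"tx":160,"ty":-287,"tz":-80,"rx":0,"ry":0,"rz":16.6}
    - {"tx":160,"ty":-287,"tz":-80,"rx":0,"ry":0,"rz":16.6}
    - {"tx":160,"ty":-287,"tz":-80,"rx":0,"ry":0,"rz":16.6}
    - {"tx":160,"ty":-287,"tz":-80,"rx":0,"ry":0,"rz":16.6}

```text
time_s: 3.3
eef_pos: [0.4799, -0.0385, 0.2044]
orientation: [3.139, -0.109, 0.0]
ft_force: [0.1, -0.2, -0.3]
grip_width: 0.0758
```

```bash
python3 -c "
from h import *
s,i=look('w4')
print(proj('wrist',(.534,-.0275,.091),s))"
```

```text
3.3 [ 0.4799 -0.0385  0.2044] [ 3.1394 -0.1093  0.0001] 0.07580878673253391
[237.5166 136.5469]
```

View pics/w4.png

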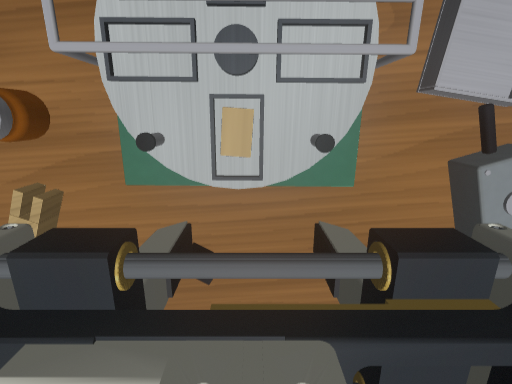

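Run:
```python
from h import *
i=cv2.imread('pics/w4.png')
crop(i,85,0,395,200,2.5,'pics/w4a.png')
s=loadst('w4')
W=lambda x,y,z:pl('wrist',(x,y),z,s)
hub=W(236,50,.057);print('hub',hub)
nc=np.mean([W(212,96,.063),W(261,96,.063),W(264,179,.063),W(213,179,.063)],0);print('nest',nc,np.linalg.norm((nc-hub)[:2]))
print('pegs',W(145,142,.095),W(325,143,.095))
print('off',[W(*p,.091) for p in((222,108),(254,108),(252,158),(221,157))])
```

```text
hub [ 0.6169 -0.0312  0.057 ]
nest [ 0.5293 -0.0257  0.063 ] 0.08769550204715074
pegs [0.5353 0.0611 0.095 ] [ 0.5224 -0.111   0.095 ]
off [array([ 0.5613, -0.0151,  0.091 ]), array([ 0.5592, -0.0452,  0.091 ]), array([ 0.5123, -0.04  ,  0.091 ]), array([ 0.5154, -0.0096,  0.091 ])]
```

View pics/w4a.png

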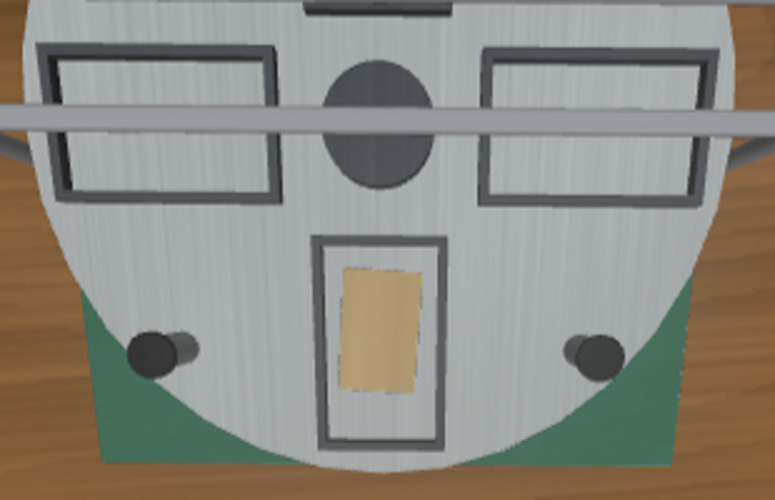

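Offcut top face is at (237,133) px, which gives (0.537, -0.028) and yaw about -6°. The front nest is at about (0.529, -0.026) and is otherwise empty.

```bash
python3 -c "
from h import *
print(delta((.536,-.0275,.069),-6))"
```

```text
[array([ 55.4164, -16.609 , 135.1389]), array([0.0445, 0.0263, 1.8575])]
```

Call:
step_arm:
  hand: 0
  targets:
    - {"tx":45,"ty":-14,"tz":20,"rx":0,"ry":0,"rz":1.9}
    - {"tx":55,"ty":-16.5,"tz":60,"rx":0,"ry":0,"rz":1.9}
    - {"tx":55,"ty":-16.5,"tz":95,"rx":0,"ry":0,"rz":1.9}
    - {"tx":55,"ty":-16.5,"tz":120,"rx":0,"ry":0,"rz":1.9}
    - {"tx":55,"ty":-16.5,"tz":135,"rx":0,"ry":0,"rz":1.9}
    - {"tx":55,"ty":-16.5,"tz":135,"rx":0,"ry":0,"rz":1.9}
    - {"tx":55,"ty":-16.5,"tz":135,"rx":0,"ry":0,"rz":1.9}

```text
time_s: 4.05
eef_pos: [0.5365, -0.0277, 0.07]
orientation: [3.137, -0.168, 0.001]
ft_force: [0.8, 0.9, 0.3]
grip_width: 0.0918
```

Call:
step_arm:
  hand: 255
  targets:
    - {"tx":0,"ty":0,"tz":0,"rx":0,"ry":0,"rz":0}
    - {"tx":0,"ty":0,"tz":0,"rx":0,"ry":0,"rz":0}
    - {"tx":0,"ty":0,"tz":0,"rx":0,"ry":0,"rz":0}
    - {"tx":0,"ty":0,"tz":0,"rx":0,"ry":0,"rz":0}
    - {"tx":0,"ty":0,"tz":0,"rx":0,"ry":0,"rz":0}
    - {"tx":0,"ty":0,"tz":0,"rx":0,"ry":0,"rz":0}
    - {"tx":0,"ty":0,"tz":0,"rx":0,"ry":0,"rz":0}
    - {"tx":0,"ty":0,"tz":0,"rx":0,"ry":0,"rz":0}

```text
time_s: 4.85
eef_pos: [0.536, -0.0267, 0.0693]
orientation: [-3.137, 0.165, 0.0]
ft_force: [-0.5, 0.2, -0.8]
grip_width: 0.0323
```

```bash
python3 -c "
from h import *
print(manip.get_state()['eef_pos'],delta((.604,-.315,.16),-6))"
```

```text
[ 0.536  -0.0267  0.0693] [array([ 97.954 , 279.5137, -90.7461]), array([-0.0038,  0.0044, -0.0355])]
```

Call:
step_arm:
  hand: 255
  targets:
    - {"tx":0,"ty":0,"tz":-40,"rx":0,"ry":0,"rz":0}
    - {"tx":0,"ty":0,"tz":-80,"rx":0,"ry":0,"rz":0}
    - {"tx":0,"ty":20,"tz":-110,"rx":0,"ry":0,"rz":0}
    - {"tx":20,"ty":60,"tz":-120,"rx":0,"ry":0,"rz":3}
    - {"tx":40,"ty":110,"tz":-120,"rx":0,"ry":0,"rz":6}
    - {"tx":60,"ty":155,"tz":-120,"rx":0,"ry":0,"rz":6}
    - {"tx":80,"ty":200,"tz":-120,"rx":0,"ry":0,"rz":6}
    - {"tx":98,"ty":245,"tz":-120,"rx":0,"ry":0,"rz":6}
    - {"tx":98,"ty":280,"tz":-120,"rx":0,"ry":0,"rz":6}
    - {"tx":98,"ty":280,"tz":-100,"rx":0,"ry":0,"rz":6}

```text
time_s: 5.85
eef_pos: [0.6036, -0.3255, 0.1709]
orientation: [3.116, -0.345, 0.006]
ft_force: [0.4, -0.5, 0.1]
grip_width: 0.0297
```

```bash
python3 -c "
from h import *
print(delta((.604,-.315,.026),-12))
look('w5')"
```

```text
[array([ -2.583 , -11.1779, 144.7902]), array([ 0.3335, -0.2538, -0.6206])]
5.85 [ 0.6036 -0.3255  0.1709] [ 3.1163 -0.3446  0.006 ] 0.029650085539632876
```

View pics/w5.png

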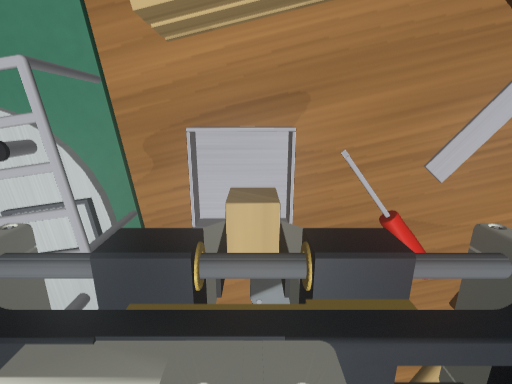

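The offcut is held at (252,220). The tray's back wall is at about row 128, columns 188–295. I'm lowering it into the middle of the tray.

Call:
step_arm:
  hand: 255
  targets:
    - {"tx":0,"ty":0,"tz":40,"rx":0,"ry":0,"rz":0}
    - {"tx":0,"ty":0,"tz":80,"rx":0,"ry":0,"rz":0}
    - {"tx":0,"ty":0,"tz":110,"rx":0,"ry":0,"rz":0}
    - {"tx":0,"ty":0,"tz":130,"rx":0,"ry":0,"rz":0}
    - {"tx":0,"ty":0,"tz":146,"rx":0,"ry":0,"rz":0}
    - {"tx":0,"ty":0,"tz":146,"rx":0,"ry":0,"rz":0}

```text
time_s: 6.5
eef_pos: [0.6038, -0.3141, 0.022]
orientation: [-3.123, 0.327, 0.002]
ft_force: [0.2, 0.1, -0.8]
grip_width: 0.0295
```

Call:
step_arm:
  hand: 120
  targets:
    - {"tx":0,"ty":0,"tz":0,"rx":0,"ry":0,"rz":0}
    - {"tx":0,"ty":0,"tz":0,"rx":0,"ry":0,"rz":0}
    - {"tx":0,"ty":0,"tz":0,"rx":0,"ry":0,"rz":0}
    - {"tx":0,"ty":0,"tz":-40,"rx":0,"ry":0,"rz":0}
    - {"tx":0,"ty":0,"tz":-90,"rx":0,"ry":0,"rz":0}
    - {"tx":-60,"ty":0,"tz":-140,"rx":0,"ry":0,"rz":0}
    - {"tx":-80,"ty":0,"tz":-170,"rx":0,"ry":0,"rz":0}
    - {"tx":-80,"ty":0,"tz":-170,"rx":0,"ry":0,"rz":0}

```text
time_s: 7.3
eef_pos: [0.525, -0.2996, 0.1981]
orientation: [3.12, -0.33, 0.006]
ft_force: [-0.3, -0.1, 0.8]
grip_width: 0.0484
```

```bash
python3 -c "
from h import *
look('w6')
t=manip.camera('top');cv2.imwrite('pics/top6.png',t);crop(t,130,120,390,260,3,'pics/top6a.png')
print(delta((.385,.25,.20),-23))"
```

```text
7.3 [ 0.525  -0.2996  0.1981] [ 3.1202 -0.3302  0.006 ] 0.04842378226554673
[array([-253.1012, -508.1815,   -6.284 ]), array([ 0.1424, -0.2544, 10.9003])]
```

View pics/w6.png

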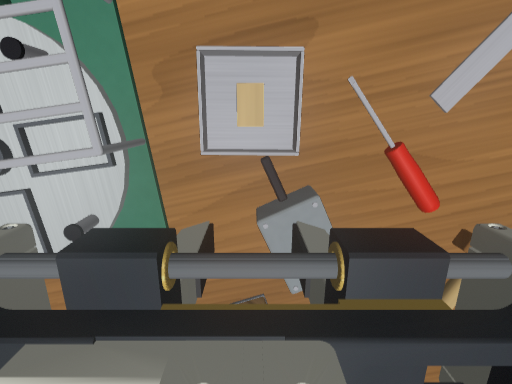

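View pics/top6a.png

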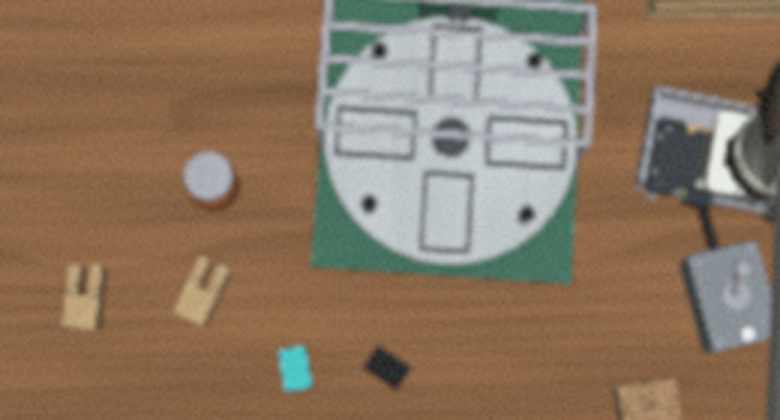

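The offcut lies in the tray at (251,104) in the wrist view. In the top view both blanks are in place and the front nest is empty. Now to blank B.

Call:
step_arm:
  hand: 0
  targets:
    - {"tx":-120,"ty":-250,"tz":-8,"rx":0,"ry":0,"rz":5}
    - {"tx":-120,"ty":-250,"tz":-8,"rx":0,"ry":0,"rz":5}
    - {"tx":-120,"ty":-250,"tz":-8,"rx":0,"ry":0,"rz":5}
    - {"tx":-120,"ty":-250,"tz":-8,"rx":0,"ry":0,"rz":5}
    - {"tx":-253,"ty":-508,"tz":-8,"rx":0,"ry":0,"rz":10.9}
    - {"tx":-253,"ty":-508,"tz":-8,"rx":0,"ry":0,"rz":10.9}
    - {"tx":-253,"ty":-508,"tz":-8,"rx":0,"ry":0,"rz":10.9}
    - {"tx":-253,"ty":-508,"tz":-8,"rx":0,"ry":0,"rz":10.9}
    - {"tx":-253,"ty":-508,"tz":-8,"rx":0,"ry":0,"rz":10.9}
    - {"tx":-253,"ty":-508,"tz":-8,"rx":0,"ry":0,"rz":10.9}

```text
time_s: 8.4
eef_pos: [0.4054, 0.1715, 0.1996]
orientation: [-3.079, 0.615, 0.005]
ft_force: [0.7, 0.8, 0.6]
grip_width: 0.0916
```

Call:
step_arm:
  hand: 0
  targets:
    - {"tx":0,"ty":0,"tz":0,"rx":0,"ry":0,"rz":0}
    - {"tx":0,"ty":0,"tz":0,"rx":0,"ry":0,"rz":0}

```text
time_s: 8.6
eef_pos: [0.4066, 0.1683, 0.1995]
orientation: [3.08, -0.616, -0.003]
ft_force: [-0.0, -1.3, 0.0]
grip_width: 0.0919
```

```bash
python3 -c "
from h import *
s,i=look('w7');print(proj('wrist',(.4446,.2482,.04),s))"
```

```text
8.6 [0.4066 0.1683 0.1995] [ 3.0797 -0.6159 -0.0034] 0.09187965597649399
[177.1932 175.6321]
```

View pics/w7.png

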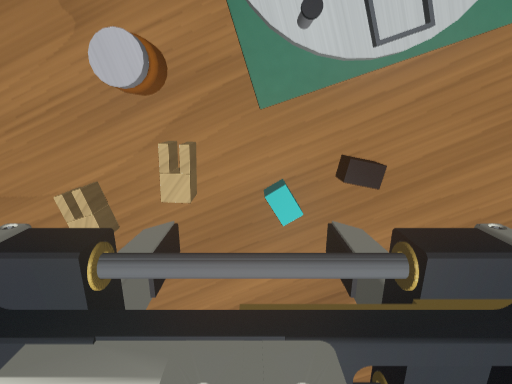

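Run:
```python
from h import *
i=cv2.imread('pics/w7.png'); crop(i,130,110,260,230,5,'pics/w7a.png')
s=loadst('w7')
c=np.array([pl('wrist',p,.04,s) for p in((158.5,143),(196,143),(192,202),(161,203))]);print(c,c.mean(0))
v=(c[0]+c[1]-c[2]-c[3])/2;print(np.linalg.norm(v),np.degrees(np.arctan2(v[1],v[0])))
```

```text
[[0.4867 0.2507 0.04  ]
 [0.4703 0.2113 0.04  ]
 [0.4086 0.2464 0.04  ]
 [0.4219 0.2815 0.04  ]] [0.4469 0.2475 0.04  ]
0.07130286727465347 -27.579689173521317
```

View pics/w7a.png

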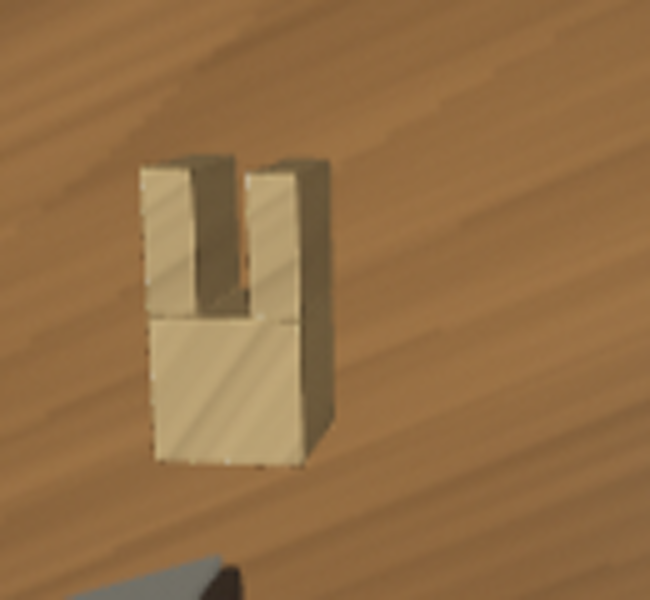

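Run:
```python
from h import *
s=loadst('w7')
c=np.array([pl('wrist',p,.04,s) for p in((158,143.4),(189.6,144.6),(190.4,203.2),(161,202.2))]);print(c,c.mean(0))
v=(c[0]+c[1]-c[2]-c[3])/2;a=np.arctan2(v[1],v[0]);print(np.linalg.norm(v),np.linalg.norm(c[0]-c[1]),np.degrees(a))
m=c.mean(0)-.007*np.array([np.cos(a),np.sin(a),0]);m[2]=.014
print(m,delta(m,np.degrees(a)))
```

```text
[[0.4865 0.2514 0.04  ]
 [0.4715 0.2188 0.04  ]
 [0.408  0.2489 0.04  ]
 [0.4228 0.2811 0.04  ]] [0.4472 0.25   0.04  ]
0.07023207347245744 0.035878601874483045 -25.17515043877875
[0.4409 0.253  0.014 ] [array([ -2.2581, -93.2111, 185.3521]), array([0.1017, 0.1038, 2.3218])]
```

Blank B's top face measures 70.2 × 35.9 mm, matching the given size, so I'm grasping it on the solid half.

Call:
step_arm:
  hand: 0
  targets:
    - {"tx":-2,"ty":-45,"tz":0,"rx":0,"ry":0,"rz":2.3}
    - {"tx":-2,"ty":-93,"tz":0,"rx":0,"ry":0,"rz":2.3}
    - {"tx":-2,"ty":-93,"tz":40,"rx":0,"ry":0,"rz":2.3}
    - {"tx":-2,"ty":-93,"tz":80,"rx":0,"ry":0,"rz":2.3}
    - {"tx":-2,"ty":-93,"tz":120,"rx":0,"ry":0,"rz":2.3}
    - {"tx":-2,"ty":-93,"tz":150,"rx":0,"ry":0,"rz":2.3}
    - {"tx":-2,"ty":-93,"tz":175,"rx":0,"ry":0,"rz":2.3}
    - {"tx":-2,"ty":-93,"tz":185,"rx":0,"ry":0,"rz":2.3}
    - {"tx":-2,"ty":-93,"tz":185,"rx":0,"ry":0,"rz":2.3}

```text
time_s: 9.55
eef_pos: [0.4415, 0.2497, 0.0136]
orientation: [3.061, -0.692, -0.005]
ft_force: [-1.0, 0.4, 0.3]
grip_width: 0.0917
```

Call:
step_arm:
  hand: 255
  targets:
    - {"tx":0,"ty":0,"tz":0,"rx":0,"ry":0,"rz":0}
    - {"tx":0,"ty":0,"tz":0,"rx":0,"ry":0,"rz":0}
    - {"tx":0,"ty":0,"tz":0,"rx":0,"ry":0,"rz":0}
    - {"tx":0,"ty":0,"tz":0,"rx":0,"ry":0,"rz":0}
    - {"tx":0,"ty":0,"tz":0,"rx":0,"ry":0,"rz":0}
    - {"tx":0,"ty":0,"tz":0,"rx":0,"ry":0,"rz":0}
    - {"tx":0,"ty":0,"tz":0,"rx":0,"ry":0,"rz":0}
    - {"tx":0,"ty":0,"tz":0,"rx":0,"ry":0,"rz":0}

```text
time_s: 10.35
eef_pos: [0.4413, 0.2527, 0.0153]
orientation: [3.065, -0.686, -0.001]
ft_force: [-0.9, 0.2, 1.4]
grip_width: 0.0358
```

Run:
```python
from h import *
print(manip.get_state()['eef_pos'])
a=np.radians(-4.3); L=np.array([.529,-.026])
t=L-.007*np.array([np.cos(a),np.sin(a)])
print(t,delta((*t,.18),-4.3))
```

```text
[0.4413 0.2527 0.0153]
[ 0.522  -0.0255] [array([ 191.4082,  217.422 , -164.6133]), array([  0.0544,   0.0479, -20.9242])]
```

Call:
step_arm:
  hand: 255
  targets:
    - {"tx":0,"ty":0,"tz":-40,"rx":0,"ry":0,"rz":0}
    - {"tx":0,"ty":0,"tz":-85,"rx":0,"ry":0,"rz":0}
    - {"tx":10,"ty":10,"tz":-130,"rx":0,"ry":0,"rz":-4}
    - {"tx":36,"ty":42,"tz":-160,"rx":0,"ry":0,"rz":-8}
    - {"tx":70,"ty":80,"tz":-164,"rx":0,"ry":0,"rz":-13}
    - {"tx":104,"ty":118,"tz":-164,"rx":0,"ry":0,"rz":-17}
    - {"tx":135,"ty":155,"tz":-164,"rx":0,"ry":0,"rz":-20.9}
    - {"tx":165,"ty":190,"tz":-164,"rx":0,"ry":0,"rz":-20.9}
    - {"tx":191,"ty":217,"tz":-164,"rx":0,"ry":0,"rz":-20.9}
    - {"tx":191,"ty":217,"tz":-164,"rx":0,"ry":0,"rz":-20.9}

```text
time_s: 11.35
eef_pos: [0.5227, -0.0322, 0.1795]
orientation: [3.135, -0.134, 0.0]
ft_force: [0.2, 0.1, -1.2]
grip_width: 0.0357
```

Call:
step_arm:
  hand: 255
  targets:
    - {"tx":0,"ty":0,"tz":0,"rx":0,"ry":0,"rz":0}
    - {"tx":0,"ty":0,"tz":0,"rx":0,"ry":0,"rz":0}

```text
time_s: 11.55
eef_pos: [0.5213, -0.0235, 0.179]
orientation: [-3.139, 0.116, 0.003]
ft_force: [0.2, 0.3, -0.7]
grip_width: 0.0358
```

Run:
```python
from h import *
look('w8')
a=np.radians(-4.3); L=np.array([.529,-.026])
t=L-.007*np.array([np.cos(a),np.sin(a)])
print(t,delta((*t,.074),-4.3))
```

```text
11.55 [ 0.5213 -0.0235  0.179 ] [-3.1394  0.1162  0.0032] 0.03576563543471907
[ 0.522  -0.0255] [array([  1.0763,   2.233 , 105.0575]), array([0.0035, 0.1086, 0.1132])]
```

View pics/w8.png

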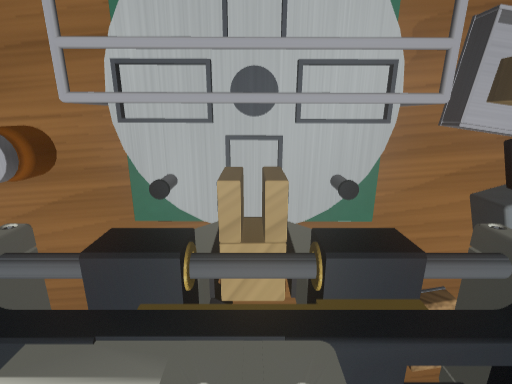

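Blank B is held straight, with its tines at columns 219–287 and the nest's inner wall at 226–282. I'm lowering it into the nest.

Call:
step_arm:
  hand: 255
  targets:
    - {"tx":1,"ty":1,"tz":35,"rx":0,"ry":0,"rz":0}
    - {"tx":1,"ty":1,"tz":65,"rx":0,"ry":0,"rz":0}
    - {"tx":1,"ty":1,"tz":80,"rx":0,"ry":0,"rz":0}
    - {"tx":1,"ty":1,"tz":92,"rx":0,"ry":0,"rz":0}
    - {"tx":1,"ty":1,"tz":100,"rx":0,"ry":0,"rz":0}
    - {"tx":1,"ty":1,"tz":106,"rx":0,"ry":0,"rz":0}
    - {"tx":1,"ty":1,"tz":106,"rx":0,"ry":0,"rz":0}

```text
time_s: 12.3
eef_pos: [0.5225, -0.0258, 0.0731]
orientation: [3.139, -0.118, -0.002]
ft_force: [0.0, 0.6, -1.1]
grip_width: 0.0356
```

Call:
step_arm:
  hand: 110
  targets:
    - {"tx":0,"ty":0,"tz":0,"rx":0,"ry":0,"rz":0}
    - {"tx":0,"ty":0,"tz":0,"rx":0,"ry":0,"rz":0}
    - {"tx":0,"ty":0,"tz":0,"rx":0,"ry":0,"rz":0}
    - {"tx":0,"ty":0,"tz":-20,"rx":0,"ry":0,"rz":0}
    - {"tx":0,"ty":0,"tz":-50,"rx":0,"ry":0,"rz":0}
    - {"tx":0,"ty":0,"tz":-95,"rx":0,"ry":0,"rz":0}
    - {"tx":-30,"ty":0,"tz":-130,"rx":0,"ry":0,"rz":0}
    - {"tx":-60,"ty":0,"tz":-130,"rx":0,"ry":0,"rz":0}
    - {"tx":-60,"ty":0,"tz":-130,"rx":0,"ry":0,"rz":0}
    - {"tx":-60,"ty":0,"tz":-130,"rx":0,"ry":0,"rz":0}

```text
time_s: 13.3
eef_pos: [0.463, -0.0215, 0.2041]
orientation: [3.139, -0.119, 0.001]
ft_force: [-0.9, -0.3, 0.3]
grip_width: 0.0523
```

Run:
```python
from h import *
s,i=look('w9')
crop(i,85,0,395,220,2.5,'pics/w9a.png')
```

```text
13.3 [ 0.463  -0.0215  0.2041] [ 3.139  -0.1188  0.0011] 0.05230148582314826
```

View pics/w9a.png

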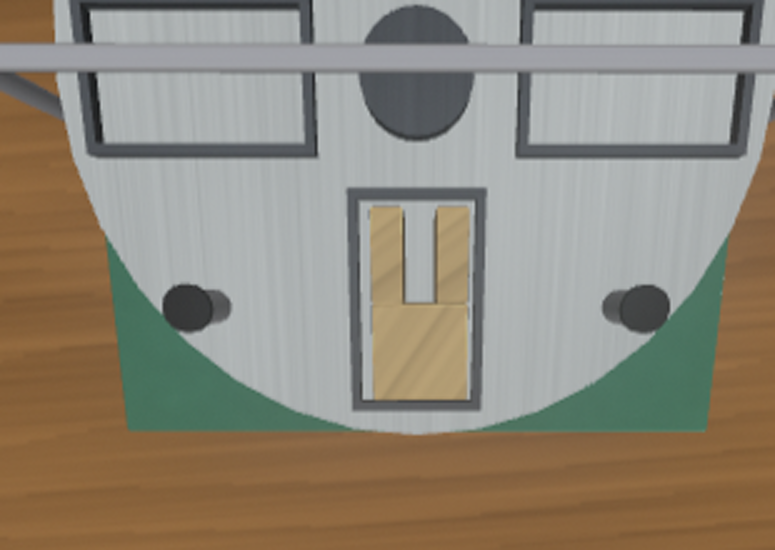

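Blank B sits flat in the front nest: crop (370–470, 205–402) inside the frame (348–486, 188–410). The pegs are at (188,308) and (644,308).

Run:
```python
from h import *
s=loadst('w9')
W=lambda x,y,z:pl('wrist',(85+x/2.5,y/2.5),z,s)
print('hub',W(416,72,.057),'nest',np.mean([W(348,188,.065),W(487,188,.065),W(480,410,.065),W(354,410,.065)],0))
a,b=W(188,308,.095),W(644,308,.095);print(a,b,np.linalg.norm(a-b))
c=[W(*p,.097) for p in((370,207),(469,207),(468,401),(372,401))];print(np.array(c),np.mean(c,0))
u=(a-b)[:2]/np.linalg.norm((a-b)[:2]); x=np.array([u[1],-u[0]]); hub=(a+b)[:2]/2+.0863*x
print('hub from pegs',hub,'yaw',np.degrees(np.arctan2(x[1],x[0])))
hub=np.array([.6145,-.031]);y0=np.radians(-4.3)
e=np.array([np.cos(y0),np.sin(y0)]);f=np.array([-e[1],e[0]])
P=[hub+.122*(np.cos(np.radians(q))*e+np.sin(np.radians(q))*f) for q in (-135,-150,-165,180,165,150,135)]
print(np.array(P)); 
M=R.from_rotvec(s['orientation']).as_matrix()
for p in P: print((M.T@(np.array([*(p-P[0]),0]))*1000)[:2])
print(delta((*P[0],.15),-4.3))
```

```text
hub [ 0.6178 -0.0319  0.057 ] nest [ 0.5298 -0.0257  0.065 ]
[0.5353 0.0603 0.095 ] [ 0.5224 -0.1107  0.095 ] 0.1714937848358348
[[ 0.5652 -0.0114  0.097 ]
 [ 0.5625 -0.0469  0.097 ]
 [ 0.4926 -0.0426  0.097 ]
 [ 0.4954 -0.0056  0.097 ]] [ 0.5289 -0.0266  0.097 ]
hub from pegs [ 0.6149 -0.0317] yaw -4.306224669170409
[[ 0.522  -0.1106]
 [ 0.5046 -0.0839]
 [ 0.4946 -0.0537]
 [ 0.4928 -0.0219]
 [ 0.4994  0.0093]
 [ 0.5137  0.0378]
 [ 0.5349  0.0615]]
[0. 0.]
[-19.4032 -25.2554]
[-31.6087 -54.6721]
[-35.7847 -86.2456]
[ -31.6466 -117.824 ]
[ -19.4764 -147.2554]
[  -0.1035 -172.534 ]
[array([64.9855, 84.3333, 53.8655]), array([ 0.0279, -0.0262, -0.0357])]
```

Call:
step_arm:
  hand: 163
  targets:
    - {"tx":33,"ty":42,"tz":20,"rx":0,"ry":0,"rz":0}
    - {"tx":65,"ty":84,"tz":50,"rx":0,"ry":0,"rz":0}
    - {"tx":65,"ty":84,"tz":70,"rx":0,"ry":0,"rz":0}
    - {"tx":65,"ty":84,"tz":85,"rx":0,"ry":0,"rz":0}
    - {"tx":65,"ty":84,"tz":95,"rx":0,"ry":0,"rz":0}
    - {"tx":65,"ty":84,"tz":95,"rx":0,"ry":0,"rz":0}

```text
time_s: 13.95
eef_pos: [0.5204, -0.1099, 0.1064]
orientation: [3.139, -0.118, -0.007]
ft_force: [-0.5, 0.5, 0.4]
grip_width: 0.0332
```

Run:
```python
from h import *
look('w10'); print(delta((.522,-.1106,.071),-4.3))
```

```text
13.95 [ 0.5204 -0.1099  0.1064] [ 3.1389 -0.1182 -0.0073] 0.03324869507799965
[array([ 1.002 ,  0.6663, 36.6408]), array([0.0381, 0.1503, 0.0047])]
```

View pics/w10.png

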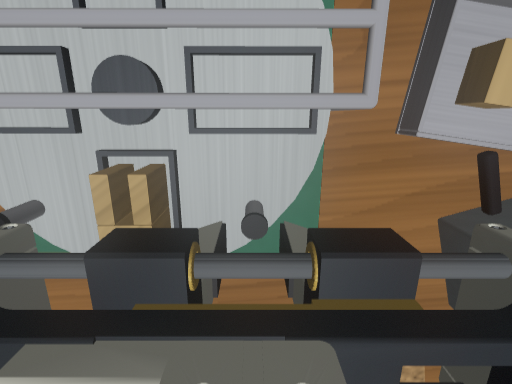

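The peg cap is at (254,225), centred between the fingers (222–283) and about 3 mm ahead. I'm going down to straddle it.

Call:
step_arm:
  hand: 163
  targets:
    - {"tx":2.5,"ty":0,"tz":15,"rx":0,"ry":0,"rz":0}
    - {"tx":2.5,"ty":0,"tz":30,"rx":0,"ry":0,"rz":0}
    - {"tx":2.5,"ty":0,"tz":37,"rx":0,"ry":0,"rz":0}
    - {"tx":2.5,"ty":0,"tz":37,"rx":0,"ry":0,"rz":0}

```text
time_s: 14.4
eef_pos: [0.5232, -0.11, 0.0706]
orientation: [3.139, -0.118, -0.004]
ft_force: [-0.3, -0.4, -0.4]
grip_width: 0.0333
```

Call:
step_arm:
  hand: 163
  targets:
    - {"tx":-7,"ty":-8,"tz":0,"rx":0,"ry":0,"rz":0}
    - {"tx":-13.5,"ty":-16.5,"tz":0,"rx":0,"ry":0,"rz":0}
    - {"tx":-19.5,"ty":-25.5,"tz":0,"rx":0,"ry":0,"rz":0}
    - {"tx":-24.5,"ty":-35,"tz":0,"rx":0,"ry":0,"rz":0}
    - {"tx":-28.5,"ty":-44.5,"tz":0,"rx":0,"ry":0,"rz":0}
    - {"tx":-31.5,"ty":-54.5,"tz":0,"rx":0,"ry":0,"rz":0}
    - {"tx":-34,"ty":-65,"tz":0,"rx":0,"ry":0,"rz":0}
    - {"tx":-35.5,"ty":-75.5,"tz":0,"rx":0,"ry":0,"rz":0}
    - {"tx":-36,"ty":-86,"tz":0,"rx":0,"ry":0,"rz":0}

```text
time_s: 15.3
eef_pos: [0.4924, -0.0215, 0.0714]
orientation: [3.138, -0.119, -0.005]
ft_force: [-2.0, -2.3, -0.3]
grip_width: 0.0334
```

Call:
step_arm:
  hand: 163
  targets:
    - {"tx":0.5,"ty":-10.5,"tz":0,"rx":0,"ry":0,"rz":0}
    - {"tx":2,"ty":-21,"tz":0,"rx":0,"ry":0,"rz":0}
    - {"tx":4,"ty":-31.5,"tz":0,"rx":0,"ry":0,"rz":0}
    - {"tx":7.5,"ty":-41.5,"tz":0,"rx":0,"ry":0,"rz":0}
    - {"tx":11.5,"ty":-51.5,"tz":0,"rx":0,"ry":0,"rz":0}
    - {"tx":16.5,"ty":-61,"tz":0,"rx":0,"ry":0,"rz":0}
    - {"tx":22,"ty":-70,"tz":0,"rx":0,"ry":0,"rz":0}
    - {"tx":28.5,"ty":-78.5,"tz":0,"rx":0,"ry":0,"rz":0}
    - {"tx":36,"ty":-86.5,"tz":0,"rx":0,"ry":0,"rz":0}
    - {"tx":36,"ty":-86.5,"tz":0,"rx":0,"ry":0,"rz":0}

```text
time_s: 16.3
eef_pos: [0.5383, 0.0629, 0.0713]
orientation: [3.139, -0.117, 0.0]
ft_force: [-0.4, -0.3, 0.2]
grip_width: 0.0331
```

Call:
step_arm:
  hand: 163
  targets:
    - {"tx":0,"ty":0,"tz":0,"rx":0,"ry":0,"rz":0}
    - {"tx":0,"ty":0,"tz":0,"rx":0,"ry":0,"rz":0}
    - {"tx":0,"ty":0,"tz":-30,"rx":0,"ry":0,"rz":0}
    - {"tx":0,"ty":0,"tz":-75,"rx":0,"ry":0,"rz":0}
    - {"tx":-35,"ty":30,"tz":-120,"rx":0,"ry":0,"rz":0}
    - {"tx":-70,"ty":60,"tz":-135,"rx":0,"ry":0,"rz":0}
    - {"tx":-70,"ty":86,"tz":-135,"rx":0,"ry":0,"rz":0}
    - {"tx":-70,"ty":86,"tz":-135,"rx":0,"ry":0,"rz":0}
    - {"tx":-70,"ty":86,"tz":-135,"rx":0,"ry":0,"rz":0}

```text
time_s: 17.2
eef_pos: [0.4604, -0.0197, 0.2068]
orientation: [3.139, -0.123, 0.0]
ft_force: [0.5, 0.6, 0.5]
grip_width: 0.0331
```

Run:
```python
from h import *
look('w11')
```

```text
17.2 [ 0.4604 -0.0197  0.2068] [ 3.139  -0.1233  0.0001] 0.03310791973159676
```

View pics/w11.png

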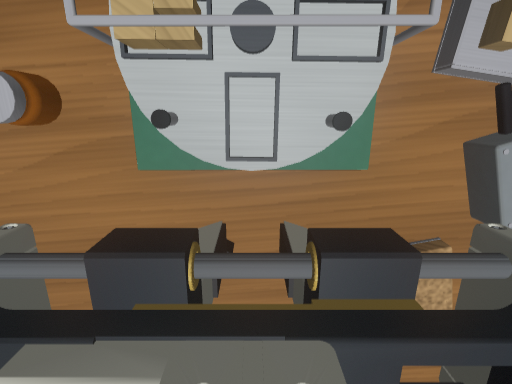

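The table has indexed: blank B is in the left nest at (160,25), and the front nest at (252,117) is empty and centred. Next is blank A.

Run:
```python
from h import *
t=manip.camera('top');cv2.imwrite('pics/top11.png',t);crop(t,130,120,390,260,3,'pics/top11a.png')
print(delta((.37,.37,.20),-4.3))
```

```text
[array([-119.6325, -380.3013,    6.1477]), array([ 0.0248,  0.0709, -0.01  ])]
```

View pics/top11a.png

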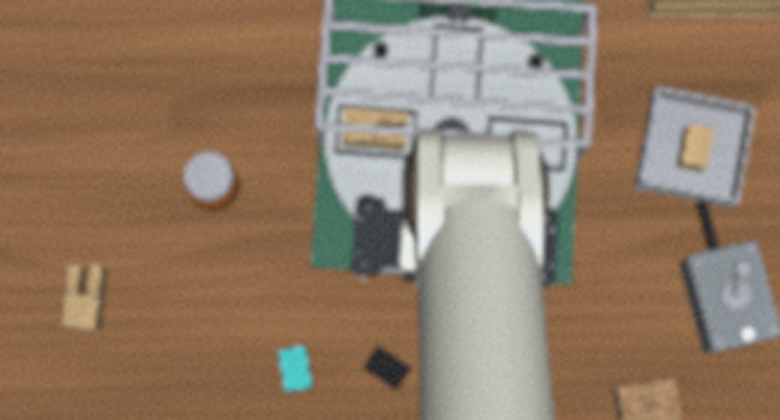

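The top view shows the offcut in the tray, the toggle off and blank A still at crop (83,297).

Call:
step_arm:
  hand: 0
  targets:
    - {"tx":-119,"ty":-380,"tz":6,"rx":0,"ry":0,"rz":0}
    - {"tx":-119,"ty":-380,"tz":6,"rx":0,"ry":0,"rz":0}
    - {"tx":-119,"ty":-380,"tz":6,"rx":0,"ry":0,"rz":0}
    - {"tx":-119,"ty":-380,"tz":6,"rx":0,"ry":0,"rz":0}
    - {"tx":-119,"ty":-380,"tz":6,"rx":0,"ry":0,"rz":0}
    - {"tx":-119,"ty":-380,"tz":6,"rx":0,"ry":0,"rz":0}
    - {"tx":-119,"ty":-380,"tz":6,"rx":0,"ry":0,"rz":0}
    - {"tx":-119,"ty":-380,"tz":6,"rx":0,"ry":0,"rz":0}
    - {"tx":-119,"ty":-380,"tz":6,"rx":0,"ry":0,"rz":0}
    - {"tx":-119,"ty":-380,"tz":6,"rx":0,"ry":0,"rz":0}

```text
time_s: 18.3
eef_pos: [0.369, 0.3709, 0.199]
orientation: [3.138, -0.111, -0.004]
ft_force: [0.0, -0.4, -0.9]
grip_width: 0.092
```

Call:
step_arm:
  hand: 0
  targets:
    - {"tx":0,"ty":0,"tz":0,"rx":0,"ry":0,"rz":0}
    - {"tx":0,"ty":0,"tz":0,"rx":0,"ry":0,"rz":0}

```text
time_s: 18.5
eef_pos: [0.3712, 0.3676, 0.1999]
orientation: [3.137, -0.122, -0.002]
ft_force: [0.0, -0.0, -0.0]
grip_width: 0.0913
```

Run:
```python
from h import *
s,i=look('w12');q=proj('wrist',(.441,.382,.04),s);print(q)
x,y=int(q[0]),int(q[1]);x0=max(0,x-65);y0=max(0,y-60);print(x0,y0);crop(i,x0,y0,x0+130,y0+120,5,'pics/w12a.png')
```

```text
18.5 [0.3712 0.3676 0.1999] [ 3.1374 -0.1222 -0.0021] 0.09126357966077653
[234.6794 119.3304]
169 59
```

View pics/w12.png

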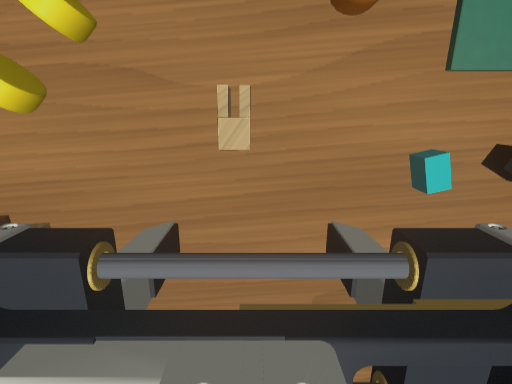

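View pics/w12a.png

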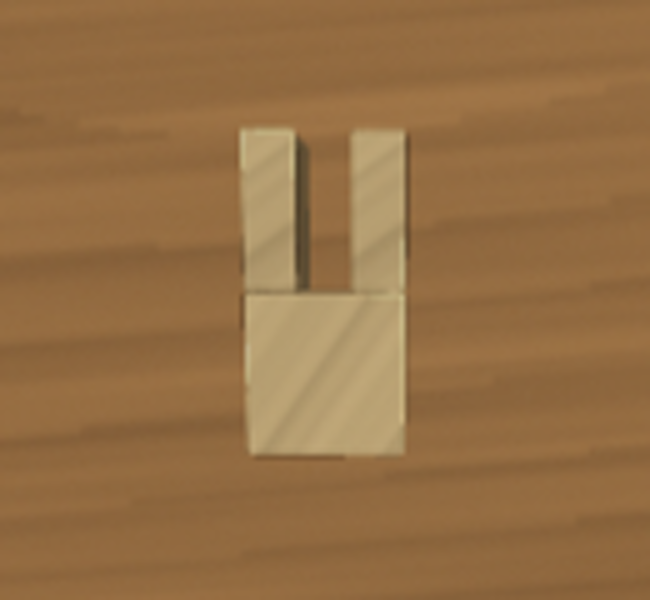

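Run:
```python
from h import *
s=loadst('w12')
c=np.array([pl('wrist',(169+x/5,59+y/5),.04,s) for x,y in((241,129),(406,130),(405,455),(250,456))]);print(c.mean(0))
v=(c[0]+c[1]-c[2]-c[3])/2;a=np.arctan2(v[1],v[0]);print(np.linalg.norm(v),np.linalg.norm(c[0]-c[1]),np.degrees(a))
m=c.mean(0)-.007*np.array([np.cos(a),np.sin(a),0]);m[2]=.014
print(m,delta(m,np.degrees(a)))
```

```text
[0.4419 0.3825 0.04  ]
0.0699783775394335 0.03557523510242085 -4.746169359224972
[0.4349 0.3831 0.014 ] [array([ 62.4031, -20.5851, 185.9803]), array([0.0817, 0.0575, 0.2791])]
```

Blank A measures 70 × 35.6 mm at (0.442, 0.3825), yaw -4.7°. I'm grasping it.

Call:
step_arm:
  hand: 0
  targets:
    - {"tx":40,"ty":-15,"tz":0,"rx":0,"ry":0,"rz":0}
    - {"tx":62,"ty":-20,"tz":30,"rx":0,"ry":0,"rz":0}
    - {"tx":62,"ty":-20,"tz":70,"rx":0,"ry":0,"rz":0}
    - {"tx":62,"ty":-20,"tz":110,"rx":0,"ry":0,"rz":0}
    - {"tx":62,"ty":-20,"tz":145,"rx":0,"ry":0,"rz":0}
    - {"tx":62,"ty":-20,"tz":172,"rx":0,"ry":0,"rz":0}
    - {"tx":62,"ty":-20,"tz":185,"rx":0,"ry":0,"rz":0}
    - {"tx":62,"ty":-20,"tz":185,"rx":0,"ry":0,"rz":0}
    - {"tx":62,"ty":-20,"tz":185,"rx":0,"ry":0,"rz":0}

```text
time_s: 19.45
eef_pos: [0.4347, 0.3844, 0.0161]
orientation: [-3.139, 0.12, 0.0]
ft_force: [0.6, 0.1, 0.2]
grip_width: 0.0921
```

Call:
step_arm:
  hand: 255
  targets:
    - {"tx":0,"ty":0,"tz":0,"rx":0,"ry":0,"rz":0}
    - {"tx":0,"ty":0,"tz":0,"rx":0,"ry":0,"rz":0}
    - {"tx":0,"ty":0,"tz":0,"rx":0,"ry":0,"rz":0}
    - {"tx":0,"ty":0,"tz":0,"rx":0,"ry":0,"rz":0}
    - {"tx":0,"ty":0,"tz":0,"rx":0,"ry":0,"rz":0}
    - {"tx":0,"ty":0,"tz":0,"rx":0,"ry":0,"rz":0}
    - {"tx":0,"ty":0,"tz":0,"rx":0,"ry":0,"rz":0}
    - {"tx":0,"ty":0,"tz":0,"rx":0,"ry":0,"rz":0}

```text
time_s: 20.25
eef_pos: [0.4338, 0.3841, 0.0151]
orientation: [3.138, -0.119, -0.002]
ft_force: [-0.0, -0.4, -0.2]
grip_width: 0.0357
```

Run:
```python
from h import *
s=manip.get_state();print(s['eef_pos'],s['grip_width'])
a=np.radians(-4.3); L=np.array([.529,-.026])
t=L-.007*np.array([np.cos(a),np.sin(a)])
print(t,delta((*t,.18),-4.3))
```

```text
[0.4338 0.3841 0.0151] 0.035742699866145394
[ 0.522  -0.0255] [array([ 118.7686,  401.903 , -164.6629]), array([ 0.0524,  0.0635, -0.0359])]
```

Call:
step_arm:
  hand: 255
  targets:
    - {"tx":0,"ty":0,"tz":-40,"rx":0,"ry":0,"rz":0}
    - {"tx":0,"ty":0,"tz":-85,"rx":0,"ry":0,"rz":0}
    - {"tx":0,"ty":10,"tz":-130,"rx":0,"ry":0,"rz":0}
    - {"tx":10,"ty":40,"tz":-160,"rx":0,"ry":0,"rz":0}
    - {"tx":20,"ty":80,"tz":-165,"rx":0,"ry":0,"rz":0}
    - {"tx":35,"ty":125,"tz":-165,"rx":0,"ry":0,"rz":0}
    - {"tx":50,"ty":170,"tz":-165,"rx":0,"ry":0,"rz":0}
    - {"tx":65,"ty":215,"tz":-165,"rx":0,"ry":0,"rz":0}
    - {"tx":80,"ty":260,"tz":-165,"rx":0,"ry":0,"rz":0}
    - {"tx":90,"ty":300,"tz":-165,"rx":0,"ry":0,"rz":0}

```text
time_s: 21.25
eef_pos: [0.5015, 0.0757, 0.1804]
orientation: [3.138, -0.121, -0.001]
ft_force: [0.1, 0.4, -0.1]
grip_width: 0.0359
```

Run:
```python
from h import *
s=manip.get_state();print(s['eef_pos'],s['grip_width'])
```

```text
[0.5015 0.0757 0.1804] 0.035916978291986784
```

Call:
step_arm:
  hand: 255
  targets:
    - {"tx":13,"ty":40,"tz":0,"rx":0,"ry":0,"rz":0}
    - {"tx":24,"ty":75,"tz":0,"rx":0,"ry":0,"rz":0}
    - {"tx":29,"ty":102,"tz":0,"rx":0,"ry":0,"rz":0}
    - {"tx":29,"ty":102,"tz":0,"rx":0,"ry":0,"rz":0}
    - {"tx":29,"ty":102,"tz":0,"rx":0,"ry":0,"rz":0}
    - {"tx":29,"ty":102,"tz":0,"rx":0,"ry":0,"rz":0}

```text
time_s: 21.85
eef_pos: [0.522, -0.0242, 0.1801]
orientation: [3.139, -0.116, -0.002]
ft_force: [-0.1, -0.2, -1.0]
grip_width: 0.0357
```

Run:
```python
from h import *
look('w13')
a=np.radians(-4.3); L=np.array([.529,-.026])
t=L-.007*np.array([np.cos(a),np.sin(a)])
print(t,delta((*t,.074),-4.3))
```

```text
21.85 [ 0.522  -0.0242  0.1801] [ 3.1394 -0.1164 -0.0025] 0.03565043626878794
[ 0.522  -0.0255] [array([  0.2004,   1.531 , 106.2105]), array([0.0046, 0.0797, 0.0923])]
```

View pics/w13.png

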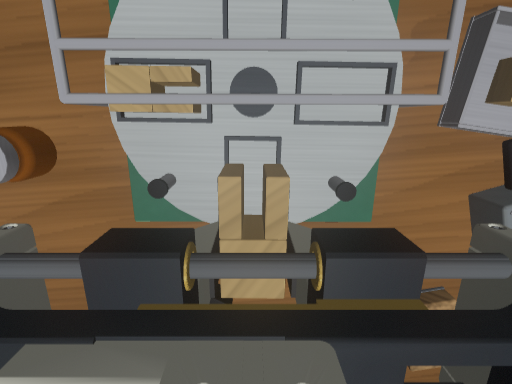

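Blank A is held straight over the nest, with its tines at columns 219–287. I'm placing it.

Call:
step_arm:
  hand: 255
  targets:
    - {"tx":-1,"ty":1,"tz":35,"rx":0,"ry":0,"rz":0}
    - {"tx":-1,"ty":1,"tz":65,"rx":0,"ry":0,"rz":0}
    - {"tx":-1,"ty":1,"tz":80,"rx":0,"ry":0,"rz":0}
    - {"tx":-1,"ty":1,"tz":92,"rx":0,"ry":0,"rz":0}
    - {"tx":-1,"ty":1,"tz":101,"rx":0,"ry":0,"rz":0}
    - {"tx":-1,"ty":1,"tz":107,"rx":0,"ry":0,"rz":0}
    - {"tx":-1,"ty":1,"tz":107,"rx":0,"ry":0,"rz":0}

```text
time_s: 22.6
eef_pos: [0.521, -0.0263, 0.073]
orientation: [3.139, -0.118, -0.002]
ft_force: [-0.4, 0.5, -1.8]
grip_width: 0.0359
```

Call:
step_arm:
  hand: 110
  targets:
    - {"tx":0,"ty":0,"tz":0,"rx":0,"ry":0,"rz":0}
    - {"tx":0,"ty":0,"tz":0,"rx":0,"ry":0,"rz":0}
    - {"tx":0,"ty":0,"tz":0,"rx":0,"ry":0,"rz":0}
    - {"tx":0,"ty":0,"tz":-20,"rx":0,"ry":0,"rz":0}
    - {"tx":0,"ty":0,"tz":-50,"rx":0,"ry":0,"rz":0}
    - {"tx":0,"ty":0,"tz":-95,"rx":0,"ry":0,"rz":0}
    - {"tx":-30,"ty":0,"tz":-130,"rx":0,"ry":0,"rz":0}
    - {"tx":-60,"ty":0,"tz":-130,"rx":0,"ry":0,"rz":0}
    - {"tx":-60,"ty":0,"tz":-130,"rx":0,"ry":0,"rz":0}
    - {"tx":-60,"ty":0,"tz":-130,"rx":0,"ry":0,"rz":0}

```text
time_s: 23.6
eef_pos: [0.4615, -0.0219, 0.2041]
orientation: [3.139, -0.119, 0.001]
ft_force: [-0.2, 0.4, 0.7]
grip_width: 0.0525
```

Run:
```python
from h import *
s,i=look('w14')
crop(i,85,0,395,220,2.5,'pics/w14a.png')
print(delta((.5232,-.1104,.106),-4.3))
```

```text
23.6 [ 0.4615 -0.0219  0.2041] [ 3.139  -0.1188  0.0013] 0.05245962294568904
[array([67.5909, 83.5719, 97.9107]), array([ 0.0284, -0.0324, -0.0347])]
```

View pics/w14a.png

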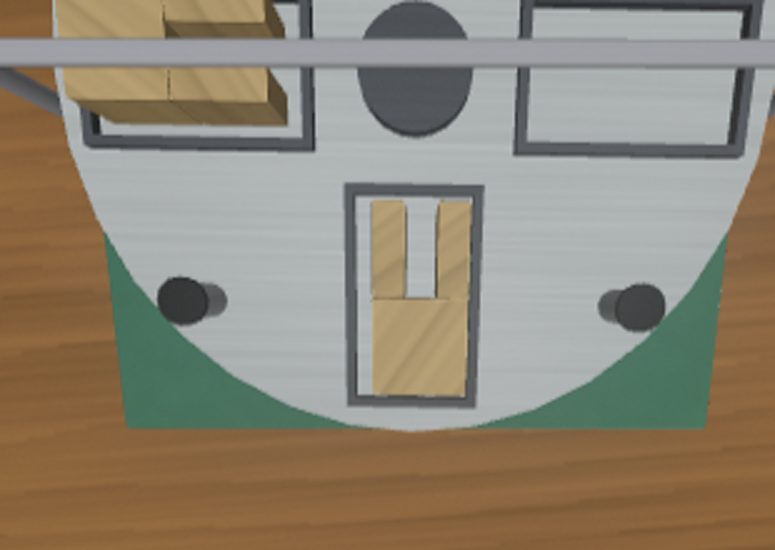

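Blank A sits flat in the front nest (370–470, 200–397 inside 345–485, 184–406). I'm indexing again with the same peg motion.

Call:
step_arm:
  hand: 163
  targets:
    - {"tx":34,"ty":42,"tz":20,"rx":0,"ry":0,"rz":0}
    - {"tx":67.5,"ty":84,"tz":50,"rx":0,"ry":0,"rz":0}
    - {"tx":67.5,"ty":84,"tz":75,"rx":0,"ry":0,"rz":0}
    - {"tx":67.5,"ty":84,"tz":95,"rx":0,"ry":0,"rz":0}
    - {"tx":67.5,"ty":84,"tz":98,"rx":0,"ry":0,"rz":0}
    - {"tx":67.5,"ty":84,"tz":98,"rx":0,"ry":0,"rz":0}

```text
time_s: 24.25
eef_pos: [0.522, -0.1107, 0.1044]
orientation: [3.139, -0.118, -0.005]
ft_force: [0.9, -0.2, 0.7]
grip_width: 0.0332
```

Run:
```python
from h import *
look('w15'); print(delta((.5232,-.1104,.071),-4.3))
```

```text
24.25 [ 0.522  -0.1107  0.1044] [ 3.1387 -0.1184 -0.0052] 0.0331960288907032
[array([ 0.4074, -0.2026, 34.5068]), array([0.0417, 0.0603, 0.0024])]
```

View pics/w15.png

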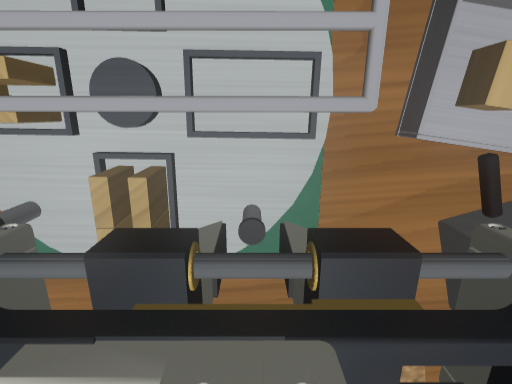

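The peg cap is at (252,231), between the fingers. I'm descending and turning.

Call:
step_arm:
  hand: 163
  targets:
    - {"tx":1,"ty":0,"tz":15,"rx":0,"ry":0,"rz":0}
    - {"tx":1,"ty":0,"tz":28,"rx":0,"ry":0,"rz":0}
    - {"tx":1,"ty":0,"tz":34,"rx":0,"ry":0,"rz":0}
    - {"tx":1,"ty":0,"tz":34,"rx":0,"ry":0,"rz":0}

```text
time_s: 24.7
eef_pos: [0.5228, -0.1106, 0.071]
orientation: [3.139, -0.118, -0.003]
ft_force: [-0.2, 0.7, 0.7]
grip_width: 0.033
```

Call:
step_arm:
  hand: 163
  targets:
    - {"tx":-7,"ty":-8,"tz":0,"rx":0,"ry":0,"rz":0}
    - {"tx":-13.5,"ty":-16.5,"tz":0,"rx":0,"ry":0,"rz":0}
    - {"tx":-19.5,"ty":-25.5,"tz":0,"rx":0,"ry":0,"rz":0}
    - {"tx":-24.5,"ty":-35,"tz":0,"rx":0,"ry":0,"rz":0}
    - {"tx":-28.5,"ty":-44.5,"tz":0,"rx":0,"ry":0,"rz":0}
    - {"tx":-31.5,"ty":-54.5,"tz":0,"rx":0,"ry":0,"rz":0}
    - {"tx":-34,"ty":-65,"tz":0,"rx":0,"ry":0,"rz":0}
    - {"tx":-35.5,"ty":-75.5,"tz":0,"rx":0,"ry":0,"rz":0}
    - {"tx":-36,"ty":-86,"tz":0,"rx":0,"ry":0,"rz":0}

```text
time_s: 25.6
eef_pos: [0.4915, -0.0222, 0.0712]
orientation: [3.138, -0.12, -0.006]
ft_force: [-2.3, -1.1, -0.4]
grip_width: 0.0335
```

Call:
step_arm:
  hand: 163
  targets:
    - {"tx":0.5,"ty":-10.5,"tz":0,"rx":0,"ry":0,"rz":0}
    - {"tx":2,"ty":-21,"tz":0,"rx":0,"ry":0,"rz":0}
    - {"tx":4,"ty":-31.5,"tz":0,"rx":0,"ry":0,"rz":0}
    - {"tx":7.5,"ty":-41.5,"tz":0,"rx":0,"ry":0,"rz":0}
    - {"tx":11.5,"ty":-51.5,"tz":0,"rx":0,"ry":0,"rz":0}
    - {"tx":16.5,"ty":-61,"tz":0,"rx":0,"ry":0,"rz":0}
    - {"tx":22,"ty":-70,"tz":0,"rx":0,"ry":0,"rz":0}
    - {"tx":28.5,"ty":-78.5,"tz":0,"rx":0,"ry":0,"rz":0}
    - {"tx":36,"ty":-86.5,"tz":0,"rx":0,"ry":0,"rz":0}
    - {"tx":36,"ty":-86.5,"tz":0,"rx":0,"ry":0,"rz":0}

```text
time_s: 26.6
eef_pos: [0.5378, 0.0624, 0.0713]
orientation: [3.139, -0.116, 0.0]
ft_force: [-0.8, 0.7, 0.2]
grip_width: 0.0337
```

Call:
step_arm:
  hand: 163
  targets:
    - {"tx":0,"ty":0,"tz":0,"rx":0,"ry":0,"rz":0}
    - {"tx":0,"ty":0,"tz":0,"rx":0,"ry":0,"rz":0}
    - {"tx":0,"ty":0,"tz":-30,"rx":0,"ry":0,"rz":0}
    - {"tx":0,"ty":0,"tz":-75,"rx":0,"ry":0,"rz":0}
    - {"tx":-35,"ty":30,"tz":-120,"rx":0,"ry":0,"rz":0}
    - {"tx":-70,"ty":60,"tz":-135,"rx":0,"ry":0,"rz":0}
    - {"tx":-70,"ty":86,"tz":-135,"rx":0,"ry":0,"rz":0}
    - {"tx":-70,"ty":86,"tz":-135,"rx":0,"ry":0,"rz":0}
    - {"tx":-70,"ty":86,"tz":-135,"rx":0,"ry":0,"rz":0}

```text
time_s: 27.5
eef_pos: [0.4599, -0.0202, 0.2068]
orientation: [3.139, -0.123, 0.0]
ft_force: [0.1, 0.8, -0.3]
grip_width: 0.0328
```

Run:
```python
from h import *
look('w16')
t=manip.camera('scene');cv2.imwrite('pics/sc16.png',t);crop(t,110,100,370,310,3,'pics/sc16a.png')
```

```text
27.5 [ 0.4599 -0.0202  0.2068] [ 3.139  -0.1234  0.0001] 0.03282221274591629
```

View pics/w16.png

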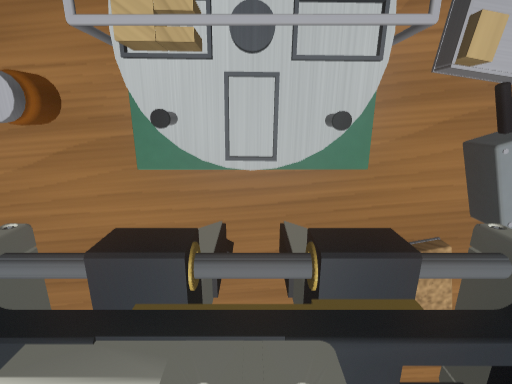

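View pics/sc16a.png

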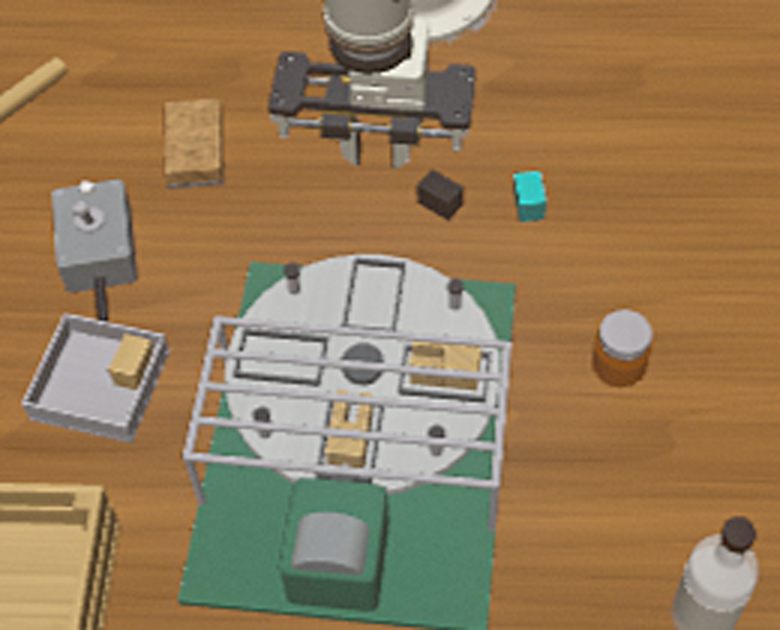

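The empty front nest is centred and the blanks are under the guard at the left and rear. The offcut has been knocked to the tray's table-side wall but is still inside. I'll go past the tray towards the toggle and look at it.

Run:
```python
from h import *
print(delta((.487,-.332,.20),12.5))
```

```text
[array([ 50.3189, 310.4312,   6.2138]), array([  0.0133,   0.0767, -16.8097])]
```

Call:
step_arm:
  hand: 255
  targets:
    - {"tx":50,"ty":310,"tz":6,"rx":0,"ry":0,"rz":-16.8}
    - {"tx":50,"ty":310,"tz":6,"rx":0,"ry":0,"rz":-16.8}
    - {"tx":50,"ty":310,"tz":6,"rx":0,"ry":0,"rz":-16.8}
    - {"tx":50,"ty":310,"tz":6,"rx":0,"ry":0,"rz":-16.8}
    - {"tx":50,"ty":310,"tz":6,"rx":0,"ry":0,"rz":-16.8}
    - {"tx":50,"ty":310,"tz":6,"rx":0,"ry":0,"rz":-16.8}
    - {"tx":50,"ty":310,"tz":6,"rx":0,"ry":0,"rz":-16.8}
    - {"tx":50,"ty":310,"tz":6,"rx":0,"ry":0,"rz":-16.8}
    - {"tx":50,"ty":310,"tz":6,"rx":0,"ry":0,"rz":-16.8}
    - {"tx":50,"ty":310,"tz":6,"rx":0,"ry":0,"rz":-16.8}

```text
time_s: 28.6
eef_pos: [0.4872, -0.3299, 0.1996]
orientation: [-3.121, -0.345, 0.003]
ft_force: [0.3, 0.0, 0.3]
grip_width: 0.0004
```

Run:
```python
from h import *
look('w17')
t=manip.camera('top');cv2.imwrite('pics/top17.png',t);crop(t,230,90,390,210,5,'pics/top17a.png')
c,sn=np.cos(np.radians(12.7)),np.sin(np.radians(12.7))
print(delta((.430+.058*c,-.345+.058*sn,.098),12.7))
```

```text
28.6 [ 0.4872 -0.3299  0.1996] [-3.1212 -0.3453  0.0033] 0.0003595211560050209
[array([ -1.0184,   2.1796, 102.1922]), array([-0.0517,  0.0725, -0.0583])]
```

View pics/w17.png

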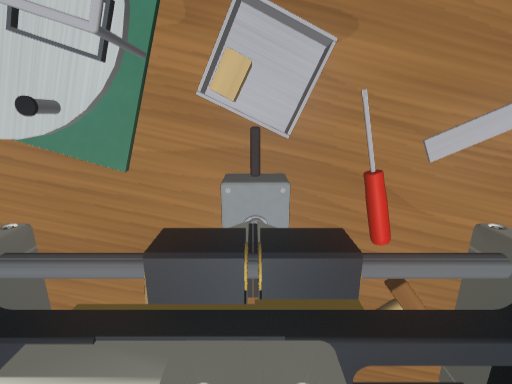

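View pics/top17a.png

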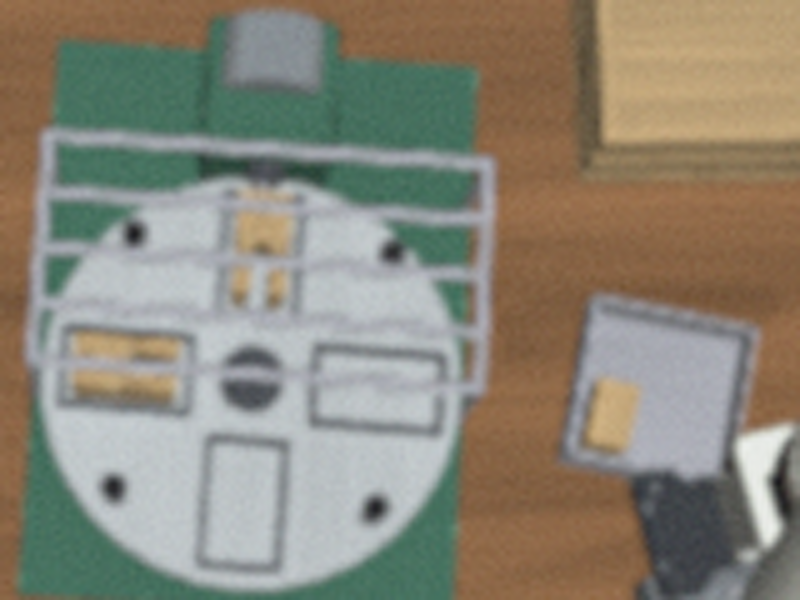

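The offcut lies flat inside the tray corner at (231,74), and both blanks are visible in their nests. I'll check those positions by number before switching on.

Run:
```python
from h import *
T=lambda x,y,z:pl("top",(230+x/5,90+y/5),z)
hub=np.array([.6118,-.0325])
y0=np.radians(-4.3);e=np.array([np.cos(y0),np.sin(y0)]);f=np.array([-e[1],e[0]])
def loc(p): d=p[:2]-hub; return np.array([d@e,d@f])*1000
for n,p in(("rear blank",(264,247)),("left blank",(127,367))): print(n,loc(T(*p,.097)))
for n,p in(("front nest",(243,503)),("rightnest",(377,389)),("leftnest",(125,369))): print(n,loc(T(*p,.063)))
for p in((114,488),(376,508),(135,235),(392,252)): print('peg',loc(T(*p,.095)))
o=T(612,412,.038);tr=np.mean([T(*p,.035) for p in((592,292),(758,328))],0)
print('offcut',o-np.array([.604,-.3154,.038]))
```

```text
rear blank [82.1363 -2.1526]
left blank [-5.2615 83.5552]
front nest [-85.3319   0.6544]
rightnest [ -1.7856 -85.0667]
leftnest [ 0.9872 85.2024]
peg [-86.276   86.8912]
peg [-88.4781 -85.0377]
peg [85.3597 84.011 ]
peg [ 84.8125 -87.5113]
offcut [-0.0127  0.0351  0.    ]
```

The left blank reads about 5 mm towards the front wall. That is within limits, but I want a close wrist view to be sure it isn't riding on the wall.

Run:
```python
from h import *
print(delta((.52,.055,.22),-4.3))
```

```text
[array([ 116.1868, -368.4776,  -19.6223]), array([-0.0405,  0.0796, 16.9417])]
```

Call:
step_arm:
  hand: 255
  targets:
    - {"tx":116,"ty":-368,"tz":-20,"rx":0,"ry":0,"rz":17}
    - {"tx":116,"ty":-368,"tz":-20,"rx":0,"ry":0,"rz":17}
    - {"tx":116,"ty":-368,"tz":-20,"rx":0,"ry":0,"rz":17}
    - {"tx":116,"ty":-368,"tz":-20,"rx":0,"ry":0,"rz":17}
    - {"tx":116,"ty":-368,"tz":-20,"rx":0,"ry":0,"rz":17}
    - {"tx":116,"ty":-368,"tz":-20,"rx":0,"ry":0,"rz":17}
    - {"tx":116,"ty":-368,"tz":-20,"rx":0,"ry":0,"rz":17}
    - {"tx":116,"ty":-368,"tz":-20,"rx":0,"ry":0,"rz":17}
    - {"tx":116,"ty":-368,"tz":-20,"rx":0,"ry":0,"rz":17}
    - {"tx":116,"ty":-368,"tz":-20,"rx":0,"ry":0,"rz":17}

```text
time_s: 29.7
eef_pos: [0.5199, 0.0546, 0.2205]
orientation: [3.139, -0.116, -0.001]
ft_force: [-0.0, 0.2, -0.1]
grip_width: 0.0003
```

Call:
step_arm:
  hand: 255
  targets:
    - {"tx":0,"ty":0,"tz":0,"rx":0,"ry":0,"rz":0}
    - {"tx":0,"ty":0,"tz":0,"rx":0,"ry":0,"rz":0}

```text
time_s: 29.9
eef_pos: [0.5202, 0.0507, 0.2203]
orientation: [3.138, -0.128, -0.002]
ft_force: [-0.6, -0.2, -0.0]
grip_width: 0.0004
```

Run:
```python
from h import *
s,i=look('w18'); crop(i,160,0,420,200,3,'pics/w18a.png')
```

```text
29.9 [0.5202 0.0507 0.2203] [ 3.1378 -0.1277 -0.0017] 0.00043431428996552326
```

View pics/w18a.png

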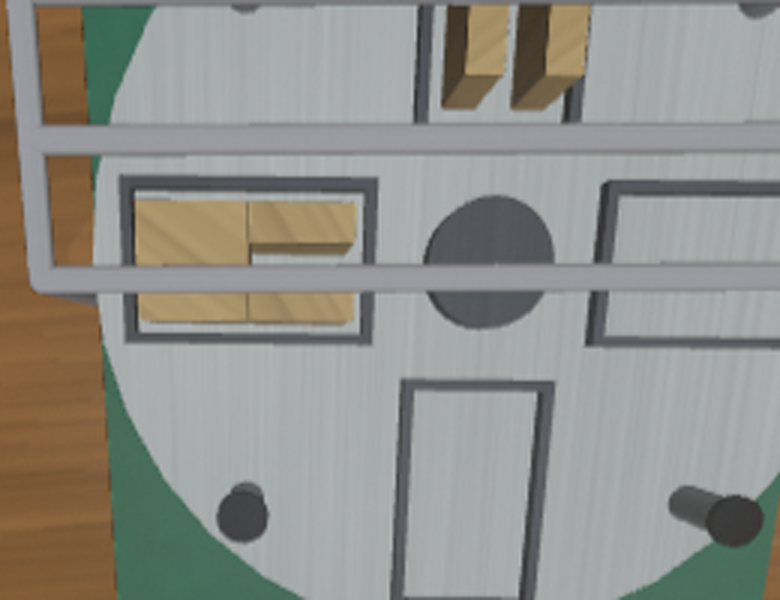

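Both blanks lie flat and clear of the nest walls: the left one is at (137–356, 200–323) inside the frame (122–378, 178–342), and the rear one's feet are inside its frame. Now back to the toggle.

Run:
```python
from h import *
c,sn=np.cos(np.radians(12.7)),np.sin(np.radians(12.7))
print(delta((.430+.060*c,-.345+.060*sn,.17),12.7))
```

```text
[array([ -0.4004, 383.7439,  50.7359]), array([  0.0545,   0.0663, -17.3725])]
```

Call:
step_arm:
  hand: 255
  targets:
    - {"tx":0,"ty":383,"tz":0,"rx":0,"ry":0,"rz":-17.4}
    - {"tx":0,"ty":383,"tz":0,"rx":0,"ry":0,"rz":-17.4}
    - {"tx":0,"ty":383,"tz":0,"rx":0,"ry":0,"rz":-17.4}
    - {"tx":0,"ty":383,"tz":0,"rx":0,"ry":0,"rz":-17.4}
    - {"tx":0,"ty":383,"tz":0,"rx":0,"ry":0,"rz":-17.4}
    - {"tx":0,"ty":383,"tz":0,"rx":0,"ry":0,"rz":-17.4}
    - {"tx":0,"ty":383,"tz":0,"rx":0,"ry":0,"rz":-17.4}
    - {"tx":0,"ty":383,"tz":0,"rx":0,"ry":0,"rz":-17.4}
    - {"tx":0,"ty":383,"tz":0,"rx":0,"ry":0,"rz":-17.4}
    - {"tx":0,"ty":383,"tz":0,"rx":0,"ry":0,"rz":-17.4}

```text
time_s: 30.95
eef_pos: [0.4885, -0.3319, 0.2203]
orientation: [3.122, 0.344, -0.003]
ft_force: [0.5, 1.1, -1.0]
grip_width: 0.0004
```

Call:
step_arm:
  hand: 255
  targets:
    - {"tx":0,"ty":0,"tz":0,"rx":0,"ry":0,"rz":0}
    - {"tx":0,"ty":0,"tz":0,"rx":0,"ry":0,"rz":0}

```text
time_s: 31.15
eef_pos: [0.4906, -0.328, 0.2205]
orientation: [-3.121, -0.355, 0.002]
ft_force: [0.4, 0.5, -0.8]
grip_width: 0.0002
```

Run:
```python
from h import *
c,sn=np.cos(np.radians(12.7)),np.sin(np.radians(12.7))
print(manip.get_state()['eef_pos'],delta((.430+.060*c,-.345+.060*sn,.098),12.7))
```

```text
[ 0.4906 -0.328   0.2205] [array([ -2.73  ,   3.3357, 122.4531]), array([-0.0307,  0.0526,  0.2886])]
```

Call:
step_arm:
  hand: 255
  targets:
    - {"tx":0,"ty":2,"tz":45,"rx":0,"ry":0,"rz":0}
    - {"tx":0,"ty":2,"tz":90,"rx":0,"ry":0,"rz":0}
    - {"tx":0,"ty":2,"tz":121,"rx":0,"ry":0,"rz":0}
    - {"tx":-5,"ty":2,"tz":121,"rx":0,"ry":0,"rz":0}
    - {"tx":-18,"ty":2,"tz":121,"rx":0,"ry":0,"rz":0}
    - {"tx":-30,"ty":2,"tz":121,"rx":0,"ry":0,"rz":0}
    - {"tx":-40,"ty":2,"tz":121,"rx":0,"ry":0,"rz":0}
    - {"tx":-50,"ty":2,"tz":121,"rx":0,"ry":0,"rz":0}
    - {"tx":-58,"ty":2,"tz":121,"rx":0,"ry":0,"rz":0}
    - {"tx":-58,"ty":2,"tz":121,"rx":0,"ry":0,"rz":0}

```text
time_s: 32.15
eef_pos: [0.4318, -0.3456, 0.1]
orientation: [3.122, 0.348, -0.003]
ft_force: [0.1, 0.2, 0.4]
grip_width: 0.0004
```

Call:
step_arm:
  hand: 255
  targets:
    - {"tx":10,"ty":0,"tz":0,"rx":0,"ry":0,"rz":0}
    - {"tx":20,"ty":0,"tz":-30,"rx":0,"ry":0,"rz":0}
    - {"tx":20,"ty":0,"tz":-70,"rx":0,"ry":0,"rz":0}
    - {"tx":-20,"ty":0,"tz":-110,"rx":0,"ry":0,"rz":0}
    - {"tx":-60,"ty":0,"tz":-115,"rx":0,"ry":0,"rz":0}
    - {"tx":-70,"ty":0,"tz":-115,"rx":0,"ry":0,"rz":0}
    - {"tx":-70,"ty":0,"tz":-115,"rx":0,"ry":0,"rz":0}
    - {"tx":-70,"ty":0,"tz":-115,"rx":0,"ry":0,"rz":0}

```text
time_s: 32.95
eef_pos: [0.3674, -0.3593, 0.2144]
orientation: [3.121, 0.354, -0.001]
ft_force: [0.7, 0.7, -0.1]
grip_width: 0.0001
```

Run:
```python
from h import *
look('w19')
t=manip.camera('scene');cv2.imwrite('pics/sc19.png',t);crop(t,80,130,300,310,3.5,'pics/sc19a.png')
```

```text
32.95 [ 0.3674 -0.3593  0.2144] [ 3.1214  0.3542 -0.0009] 0.00011005233906659042
```

View pics/w19.png

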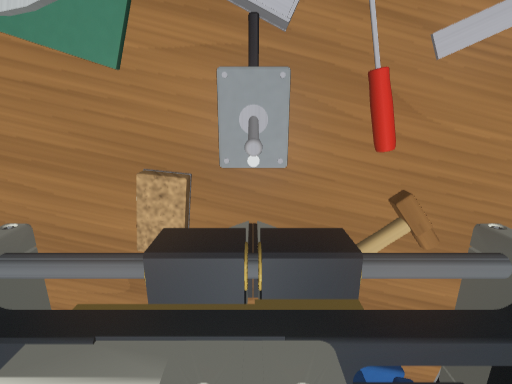

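View pics/sc19a.png

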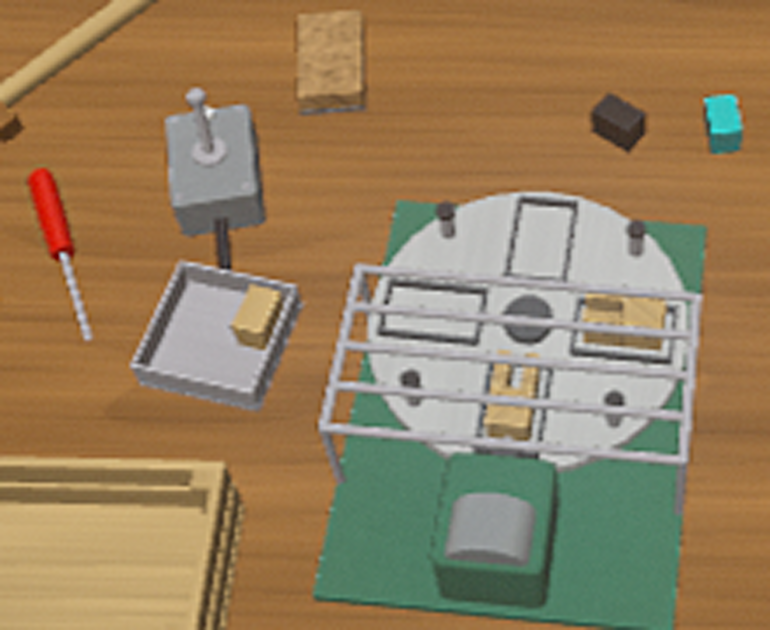

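The toggle ball is at (253,148), leaning to the lens at (253,161), so the isolator is ON. The offcut is in the tray, both blanks are in their nests, the front nest is empty, and the arm is clear. I'm handing in.

```bash
python3 -c "
from workcell import manip
print(manip.sign_off(), manip.get_state()['time_s'])"
```

```text
the job is handed in; nothing more can be done
the job is handed in; nothing more can be done
```

I did the whole job and handed it in; the last time I read was about 33 s of the 210 s allowed. There were only two blanks on the bench. I switched the isolator off, moved the offcut to the scrap tray, loaded each blank at the front, and turned the table a quarter turn clockwise by a peg after each. Then I switched the isolator back on.

- **Final state:** The last pictures show the toggle on the lens side and the front nest empty. Both blanks are flat and inside their nests, left and rear, under the guard. No bystander in view had visibly moved; the ear defenders were not in the last pictures.
- **Offcut:** It shifted by itself inside the tray after I released it, to about 13 and 35 mm from the tray's centre. It still lies inside, flat.
- **Disagreements:** The top and wrist cameras differed by about 3 mm in x. The top view put the left blank about 5 mm off its nest centre, but a close wrist view showed it clear of the walls.
- **Refused move:** My first move call was refused because some keys were missing; the arm did not move.

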